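# Stir the drying beads

## Robot

A 6-joint arm with a two-finger parallel gripper is mounted at the origin on the work surface. World frame = base frame: x ahead of the robot, y to its left, z up, the work surface at z = 0. Lengths are in m, angles in rad, forces in N, time in s.
With the tool pointing down it reaches from about 0.375 to 0.75 m from the base axis. Payload 9 kg.
Tool frame: the origin (TCP) lies at the very end of the fingers, on their centre line; the grasp point (between the pads) lies 19 mm behind it; z points along the fingers, y is the line along which they close (so a half turn about z gives the same grasp; the last joint's range is limited). The gripper opens to 85 mm and grips with 20 to 120 N. Pads are 22 mm wide; open, the fingers measure 114 mm over their backs; the gripper's body (76 mm by 85 mm) begins 54 mm behind the grasp point. The pads swing forward as they close: fully open they stand 13 mm farther back than shut.
Start: joints at [1.065, 0.104, 0.097, 1.564, 0, 1.353], TCP at [0.17, 0.575, 0.231] pointing down, gripper open.
Joint ranges: [-2.99, 2.99], [-0.84, 1.86], [-1.1, 1.16], [-1.84, 2.11], [-1.51, 1.56], [-3.14, 3.14]. Speed limits (rad/s): [2.22, 2.22, 2.57, 3.14, 3.14, 3.14].

## Interface

Orientations are given as a unit quaternion [x, y, z, w].
In Python, from rig import read_state, grab_frame, calibration, hand_in gives the robot as it stands.
- The arm moves only by the tool send_rows, never from a script. Its argument "rows" is a list of rows, each an object of numbers: "dx", "dy", "dz": the shift along the world's x, y, z in cm; "wx", "wy", "wz": the turn, a rotation vector about the world's x, y, z in rad. A call has 1 to 20 rows; each row is the pose to reach, as a shift and turn from the pose commanded when the call began; what a row does not reach only later rows make up. A row lasts 1/8 s, in which the tool goes at most 62.5 mm and 10.7 degrees, less where a joint would pass 70% of its speed; a pose out of reach is approached as far as the arm can. A call with a gripper value outside its range is refused whole. "hand" is the closure, from -1 (fully open) to 1 (shut), set as the call begins (left out, the last holds). The fingers move at their own pace and stop on an object; "force" is the grip in N (left out, the last holds). Time passes only in rows, so rows that repeat a pose let the fingers close. It gives the time, the measured TCP pose, the force, the opening and the grip force at its end, in the units of the state.
- read_state(): the state, without advancing time (a new reading comes with each control period).
- grab_frame(name): name is "scene" or "side" or "wrist"; returns the picture (400x640x3 uint8, red, green, blue); there is no depth.
- calibration(name): a dict with "fov_y" (degrees; the focal length in pixels is half the picture's height over the tangent of half this angle, whatever the lens; pixels are square), "cx", "cy" (the principal point, pixels), "D" ([k1, k2, p1, p2, k3] as OpenCV has them; the pictures are not rectified), "rvec" (rotation vector, rad) and "tvec" (3), from world to camera coordinates, as OpenCV has them; the wrist camera has in their place "mount" (4x4, takes a point from camera to tool coordinates, whose origin is the TCP and whose axes are the flange's). Camera axes: x right, y down, z forward; pixel columns grow to the right and rows downward; lengths in m; the calibration is good to about 2 mm. A picture is of the moment at which its call begins: read the wrist's pose just before it. calibration takes no time and is no camera call.
- hand_in(): hands the job in; it is judged then, once.
The state is a dict: "clock": time; "qpos": joint angles; "qvel": joint speeds; "effort": joint torques, N m; "eef_pos": TCP position; "tcp_rot": TCP orientation; "wrist_force": force on the tool from outside, world axes, zero at the start; "ft_torque": the same for the moment, N m; "opening": finger opening in m; "gripper_force": force on a finger pad.
Only numpy, scipy, OpenCV 4.12 (cv2) and the standard library are available. Lean on these libraries where they do the work, as an engineer would, in place of code of your own. Each camera call takes 0.05 s, during which the arm holds its last target. There are 200 camera calls.

## Task

Freshly oiled wooden beads are drying in the bowl and must not stick together: take the paddle out of its holder, where it stands blade up, lay it flat on the bench and let go, then take it again by the handle so that the blade points down. Stir with the blade's end down on (or just above) the bowl's floor, at least three full rounds about halfway between the middle and the wall, until nearly all the beads have been shifted well away from their places; do not shove the bowl about or spill a bead. Then lay the paddle flat on the bare bench again, leaving the hammer, the glue bottle and the offcut alone.

Things in the scene. Friction and masses are not known exactly. Their poses are not given: they have to be found in the camera images.
- bowl: white round stoneware bowl, loose but heavy (1.6 kg); 65 mm high, 172 mm across the rim, wall 5 mm, sloping: inside 162 mm across at the rim narrowing to 126 mm at the flat floor, which lies 6 mm above the bench. Origin: centre of its underside, z up, never turned (x and y as the world's)
- bowl_floor (a point): centre of the bowl's inner floor, 6 mm above its origin
- holder: dark wooden block fixed to the bench, 50 x 56 x 75 mm high, with a square-cornered pocket 28 (x) by 34 (y) mm, open at the top, floor 11 mm above the bench. Origin: centre of its underside
- paddle: flat brown wooden stirring paddle, 200 mm long, 75 g, 16 mm thick all along; handle 22 mm wide for the first 120 mm, blade 32 mm wide for the last 80 mm. Starts standing blade up in the holder with about 64 mm of the handle's end sunk in the pocket. Origin: middle of the handle's end face; z runs along the paddle to the blade, y across its width, x through its thickness
- paddle_tip (a point): middle of the blade's end face, 200 mm from the paddle's origin along its z
- mallet: bystander: hammer about 200 mm long lying on the bench beyond the work, leave alone. Origin: its underside, below the middle
- glue: bystander: white glue bottle 60 mm across, 140 mm high, standing; leave alone. Origin: centre of its underside
- offcut: bystander: wood offcut 120 x 70 x 45 mm high; leave alone. Origin: centre of its underside
- bead0: one of 7 alike turned wooden beads in the bowl, chunky upright cylinders 26 mm across and 20 mm high at the start (they may tip over); origin: its middle, z along its axis
- bead1: one of 7 alike turned wooden beads in the bowl, chunky upright cylinders 26 mm across and 20 mm high at the start (they may tip over); origin: its middle, z along its axis
- bead2: one of 7 alike turned wooden beads in the bowl, chunky upright cylinders 26 mm across and 20 mm high at the start (they may tip over); origin: its middle, z along its axis
- bead3: one of 7 alike turned wooden beads in the bowl, chunky upright cylinders 26 mm across and 20 mm high at the start (they may tip over); origin: its middle, z along its axis
- bead4: one of 7 alike turned wooden beads in the bowl, chunky upright cylinders 26 mm across and 20 mm high at the start (they may tip over); origin: its middle, z along its axis
- bead5: one of 7 alike turned wooden beads in the bowl, chunky upright cylinders 26 mm across and 20 mm high at the start (they may tip over); origin: its middle, z along its axis
- bead6: one of 7 alike turned wooden beads in the bowl, chunky upright cylinders 26 mm across and 20 mm high at the start (they may tip over); origin: its middle, z along its axis

How it is judged:
On the way, in this order (a step that is already met when the one before it is completed fails the run):
1. the paddle, out of its holder, lies flat on the bench, let go (angle between paddle's own z axis and vertical between 1.42 and 1.72 rad and height (world z) of each of paddle, paddle_tip below 0.022 m and contact force between the fingers and paddle below 0.1 N), for 0.2 s.
2. the blade's tip, down among the beads (less than 18 mm above the bowl's floor), is at the bowl's far (+x) side, more than 12 mm from the middle (z of paddle_tip in the frame of bowl_floor below 0.018 m and x of paddle_tip in the frame of bowl_floor above 0.012 m and y of paddle_tip in the frame of bowl_floor between -0.012 and 0.012 m), for 0.03 s.
3. the blade's tip, down among the beads (less than 18 mm above the bowl's floor), is at the bowl's near (-x) side, more than 12 mm from the middle (z of paddle_tip in the frame of bowl_floor below 0.018 m and x of paddle_tip in the frame of bowl_floor below -0.012 m and y of paddle_tip in the frame of bowl_floor between -0.012 and 0.012 m), for 0.03 s.
4. the blade's tip, down among the beads (less than 18 mm above the bowl's floor), is at the bowl's left (+y) side, more than 12 mm from the middle (z of paddle_tip in the frame of bowl_floor below 0.018 m and y of paddle_tip in the frame of bowl_floor above 0.012 m and x of paddle_tip in the frame of bowl_floor between -0.012 and 0.012 m), for 0.03 s.
5. the blade's tip, down among the beads (less than 18 mm above the bowl's floor), is at the bowl's right (-y) side, more than 12 mm from the middle (z of paddle_tip in the frame of bowl_floor below 0.018 m and y of paddle_tip in the frame of bowl_floor below -0.012 m and x of paddle_tip in the frame of bowl_floor between -0.012 and 0.012 m), for 0.03 s.
At the end, for the whole second after the job is handed in: All 7 beads are in the bowl (within 80 mm of its axis, below 65 mm), at rest, and at least five of the seven lie more than 15 mm from where they started; the bowl stands upright; the paddle lies flat on the bench (within 0.15 rad of level, both ends' centres lower than 22 mm), let go and at rest (all of step 1 and linear speed of paddle below 0.02 m/s and angle between bowl's own z axis and vertical below 0.05 rad and height (world z) of bowl below 0.01 m and horizontal distance between each of bead0, bead1, bead2, bead3, bead4, bead5, bead6 and bowl_floor below 0.08 m and height (world z) of each of bead0, bead1, bead2, bead3, bead4, bead5, bead6 below 0.065 m and linear speed of each of bead0, bead1, bead2, bead3, bead4, bead5, bead6 below 0.03 m/s and distance of any of bead0, bead1, bead2 from where it was at the start of the episode above 0.015 m and distance of any of bead0, bead1, bead3 from where it was at the start of the episode above 0.015 m and distance of any of bead0, bead1, bead4 from where it was at the start of the episode above 0.015 m and distance of any of bead0, bead1, bead5 from where it was at the start of the episode above 0.015 m and distance of any of bead0, bead1, bead6 from where it was at the start of the episode above 0.015 m and distance of any of bead0, bead2, bead3 from where it was at the start of the episode above 0.015 m and distance of any of bead0, bead2, bead4 from where it was at the start of the episode above 0.015 m and distance of any of bead0, bead2, bead5 from where it was at the start of the episode above 0.015 m and distance of any of bead0, bead2, bead6 from where it was at the start of the episode above 0.015 m and distance of any of bead0, bead3, bead4 from where it was at the start of the episode above 0.015 m and distance of any of bead0, bead3, bead5 from where it was at the start of the episode above 0.015 m and distance of any of bead0, bead3, bead6 from where it was at the start of the episode above 0.015 m and distance of any of bead0, bead4, bead5 from where it was at the start of the episode above 0.015 m and distance of any of bead0, bead4, bead6 from where it was at the start of the episode above 0.015 m and distance of any of bead0, bead5, bead6 from where it was at the start of the episode above 0.015 m and distance of any of bead1, bead2, bead3 from where it was at the start of the episode above 0.015 m and distance of any of bead1, bead2, bead4 from where it was at the start of the episode above 0.015 m and distance of any of bead1, bead2, bead5 from where it was at the start of the episode above 0.015 m and distance of any of bead1, bead2, bead6 from where it was at the start of the episode above 0.015 m and distance of any of bead1, bead3, bead4 from where it was at the start of the episode above 0.015 m and distance of any of bead1, bead3, bead5 from where it was at the start of the episode above 0.015 m and distance of any of bead1, bead3, bead6 from where it was at the start of the episode above 0.015 m and distance of any of bead1, bead4, bead5 from where it was at the start of the episode above 0.015 m and distance of any of bead1, bead4, bead6 from where it was at the start of the episode above 0.015 m and distance of any of bead1, bead5, bead6 from where it was at the start of the episode above 0.015 m and distance of any of bead2, bead3, bead4 from where it was at the start of the episode above 0.015 m and distance of any of bead2, bead3, bead5 from where it was at the start of the episode above 0.015 m and distance of any of bead2, bead3, bead6 from where it was at the start of the episode above 0.015 m and distance of any of bead2, bead4, bead5 from where it was at the start of the episode above 0.015 m and distance of any of bead2, bead4, bead6 from where it was at the start of the episode above 0.015 m and distance of any of bead2, bead5, bead6 from where it was at the start of the episode above 0.015 m and distance of any of bead3, bead4, bead5 from where it was at the start of the episode above 0.015 m and distance of any of bead3, bead4, bead6 from where it was at the start of the episode above 0.015 m and distance of any of bead3, bead5, bead6 from where it was at the start of the episode above 0.015 m and distance of any of bead4, bead5, bead6 from where it was at the start of the episode above 0.015 m); the robot touches nothing.
It fails at once if the hammer is pushed more than 30 mm (distance of mallet from where it was at the start of the episode above 0.03 m).
It fails at once if the glue bottle is pushed more than 30 mm (distance of glue from where it was at the start of the episode above 0.03 m).
It fails at once if the wood offcut is pushed more than 30 mm (distance of offcut from where it was at the start of the episode above 0.03 m).
It fails at once if the bowl is shoved more than 40 mm (distance of bowl from where it was at the start of the episode above 0.04 m).
It also fails if it takes over 72 s, if anything falls off the work surface, if the arm or the gripper's body presses on something with over 40 N, if the wrist force passes 120 N, or if a joint passes its speed limit or range.

## Working session

There is one attempt and no reset: what is moved stays moved. The work goes in short steps, Python scripts to look and compute and a tool call to move; the robot and the scene stay as the last step left them, time stands still between calls to the robot, and variables do not carry over. Pictures are saved under pics/ and viewed, at most 10 in all, crops included, and the job is handed in when it is done.

Besides the shell and the picture viewer there is one more tool, called after "Call:" as name([rows], argument=value, ...), one row to a line, values as JSON. send_rows: Moves the arm, as the interface text tells. Its arguments: {"type":"object","properties":{"rows":{"type":"array"},"hand":{"type":"number"},"force":{"type":"number"}},"required":["rows"]}

```bash
mkdir -p pics
cat > h.py <<'E'
import numpy as np, cv2
from rig import read_state, grab_frame, calibration, hand_in
from scipy.spatial.transform import Rotation as R
def cam(n):
    c=calibration(n); f=200/np.tan(np.radians(c["fov_y"])/2)
    K=np.array([[f,0,c["cx"]],[0,f,c["cy"]],[0,0,1]]); D=np.array(c["D"],float)
    if "rvec" in c:
        Rm=cv2.Rodrigues(np.array(c["rvec"],float))[0]; t=np.array(c["tvec"],float).ravel()
    else:
        s=read_state(); T=np.eye(4); T[:3,:3]=R.from_quat(s["tcp_rot"]).as_matrix(); T[:3,3]=s["eef_pos"]
        W=np.linalg.inv(T@np.array(c["mount"])); Rm=W[:3,:3]; t=W[:3,3]
    return K,D,Rm,t
def ray(c,uv):
    K,D,Rm,t=c; p=cv2.undistortPoints(np.array(uv,float).reshape(-1,1,2),K,D).reshape(-1,2)
    d=np.c_[p,np.ones(len(p))]@Rm; return -Rm.T@t,d
def onz(c,uv,z):
    o,d=ray(c,uv); return o+d*((z-o[2])/d[:,2])[:,None]
def proj(c,P):
    K,D,Rm,t=c; return cv2.projectPoints(np.array(P,float).reshape(-1,1,3),cv2.Rodrigues(Rm)[0],t,K,D)[0].reshape(-1,2)
def save(n,f): 
    im=grab_frame(n); cv2.imwrite(f"pics/{f}.png",im[:,:,::-1]); return im
E
python3 - <<'E'
from h import *
a=[save(n,"a_"+n) for n in("scene","side")]
cv2.imwrite("pics/a.png",np.vstack(a)[:,:,::-1][:, :] if 0 else cv2.resize(np.vstack(a),(480,600))[:,:,::-1])
for n in("scene","side"):
    K,D,Rm,t=cam(n); print(n,(-Rm.T@t).round(3),Rm[2].round(2),K[0,0],D)
E
```

```text
scene [1.4   0.536 1.086] [-0.59 -0.38 -0.71] 437.77315624631126 [-0.11355494  0.          0.          0.          0.        ]
side [ 0.105 -0.716  1.047] [ 0.4   0.57 -0.72] 412.2828598411937 [0.03732562 0.         0.         0.         0.        ]
```

View pics/a_scene.png

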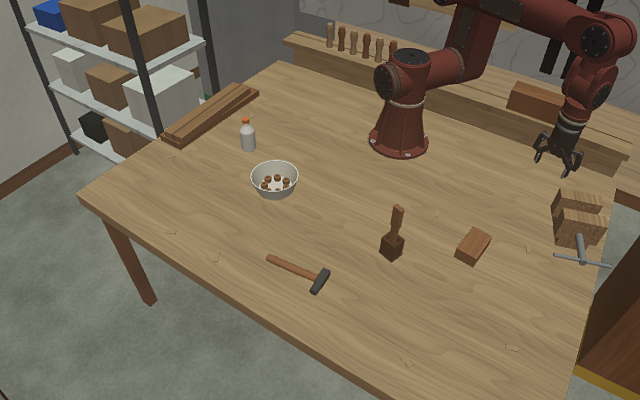

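View pics/a_side.png

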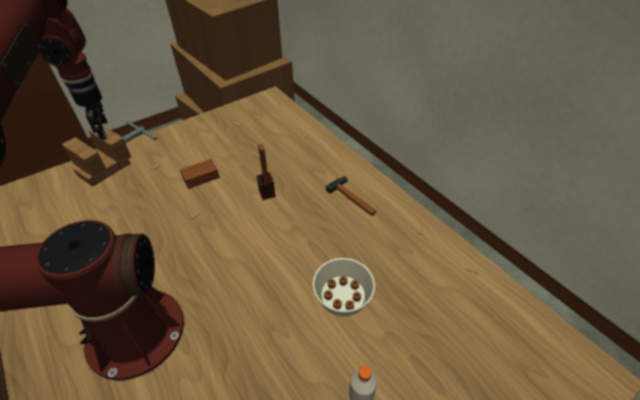

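The scene view shows the bowl at about (275,180), paddle in holder at (392,240), hammer (300,272), offcut (473,245) and glue (248,135). In the side view the bowl is at (343,287), holder and paddle at (265,175), hammer (350,195), offcut (199,173).

```bash
cat > m.py <<'E'
from h import *
S=cv2.imread("pics/a_scene.png"); D=cv2.imread("pics/a_side.png")
cs,cd=cam("scene"),cam("side")
def blob(im,box,f):
    x0,y0,x1,y1=box; m=np.zeros(im.shape[:2],np.uint8); m[y0:y1,x0:x1]=f(cv2.cvtColor(im,cv2.COLOR_BGR2HSV).astype(int)[y0:y1,x0:x1])
    n,l,st,ce=cv2.connectedComponentsWithStats(m); k=1+st[1:,4].argmax(); return (l==k).astype(np.uint8)
def tri(u,v):
    o1,d1=ray(cs,[u]);o2,d2=ray(cd,[v]);d1=d1[0];d2=d2[0]
    s=np.linalg.lstsq(np.c_[d1,-d2],o2-o1,rcond=None)[0]; p,q=o1+s[0]*d1,o2+s[1]*d2
    return ((p+q)/2).round(4),np.linalg.norm(p-q).round(4)
for n,im,c,b in(("s",S,cs,(235,150,315,210)),("d",D,cd,(300,245,390,325))):
    m=blob(im,b,lambda h:(h[...,1]<60)&(h[...,2]>90)); ct=cv2.convexHull(max(cv2.findContours(m,0,2)[0],key=cv2.contourArea))
    pts=ct.reshape(-1,2).astype(float); P=onz(c,pts,0.065)[:,:2]
    # robust circle of radius .086 from the upper hull (rim) points
    from scipy.optimize import least_squares
    r=least_squares(lambda q:np.minimum(0,0.086-np.linalg.norm(P-q[:2],axis=1))*5+np.abs(0.086-np.linalg.norm(P-q[:2],axis=1)),P.mean(0),loss="soft_l1",f_scale=.002)
    print(n,"bowl",r.x.round(4),"res mm",((np.linalg.norm(P-r.x,axis=1)-.086)*1000).round(1),(m.sum()))
for n,im,c,b in(("s",S,cs,(370,195,415,270)),("d",D,cd,(245,135,290,205))):
    h=cv2.cvtColor(im,cv2.COLOR_BGR2HSV); x0,y0,x1,y1=b
    print(n,"bench hsv",h[y1,x0],"px",[h[y,(x0+x1)//2].tolist() for y in range(y0,y1,6)])
ims=[cv2.resize(S[190:270,350:440],(450,400),interpolation=cv2.INTER_CUBIC),cv2.resize(D[135:215,230:300],(350,400),interpolation=cv2.INTER_CUBIC)]
cv2.imwrite("pics/b.png",np.hstack(ims))
E
python3 m.py
```

```text
s bowl [ 0.5141 -0.2383] res mm [ 1.9  1.3  0.8  0.1 -1.6 -0.8 -1.1 -1.3 21.2 30.8 40.2 37.2 31.4 13.4
 -0.1 -0.7 -0.5 -0.6 -1.2 -1.   0.7 -0.   0.9  0.4  2.1] 1271
d bowl [ 0.5125 -0.2427] res mm [ 0.3  0.9  0.8  0.5  0.1 -0.1 -1.6 -1.5 -1.1 -2.  -1.9 -2.7 -2.5 -3.1
 -1.3  1.   0.8  0.9  1.5  1.9  1.2 -0.5 -2.4 -1.9 -2.3 -1.9 -1.3 -1.
 -1.2 -0.8 -0.1  0.3  0.7 -0.   0.5] 2129
s bench hsv [ 19  92 149] px [[19, 89, 160], [19, 95, 156], [19, 96, 146], [14, 130, 86], [13, 135, 81], [14, 139, 79], [14, 140, 80], [14, 135, 83], [13, 137, 84], [14, 121, 63], [13, 116, 66], [14, 126, 69], [19, 94, 144]]
d bench hsv [ 18 125 145] px [[18, 126, 140], [18, 127, 143], [18, 125, 143], [18, 128, 143], [18, 127, 137], [18, 131, 115], [16, 143, 89], [10, 175, 48], [10, 172, 43], [9, 197, 22], [11, 167, 26], [18, 127, 153]]
```

View pics/b.png

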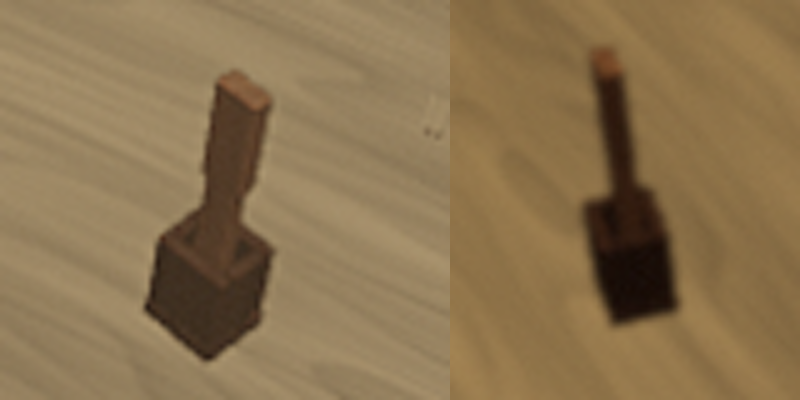

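The crop (5x) shows the paddle's top face centred at scene (398.5,207.8) / side (261.2,147.4), and the holder's top corners and base clearly.

```bash
cat >> m.py <<'E'
print("-----")
f=lambda p,o:[(p[0]+.5)/5-.5+o[0],(p[1]+.5)/5-.5+o[1]]
s=lambda *p:f(p,(350,190)); d=lambda x,y:f((x-450,y),(230,135))
print("top tri",tri(s(243,89),d(606,62)))
print("top s",onz(cs,[s(243,89),s(217,80),s(235,70),s(270,98),s(252,108)],.211)[:,:2].round(4).tolist())
print("top d",onz(cd,[d(606,62)],.211)[:,:2].round(4))
print("holder top s",onz(cs,[s(272,250),s(220,285),s(160,237)],.075)[:,:2].round(4).tolist())
print("holder bot s",onz(cs,[s(147,308),s(208,360),s(262,322)],0)[:,:2].round(4).tolist())
print("holder top d",onz(cd,[d(585,205),d(655,190),d(668,235),d(600,245)],.075)[:,:2].round(4).tolist())
print("holder bot d",onz(cd,[d(615,322),d(677,308)],0)[:,:2].round(4).tolist())
print("mallet",onz(cs,[[268,258],[316,290],[328,268]],.01)[:,:2].round(3).tolist(),"offcut",onz(cs,[[455,252],[478,266],[490,235],[467,228]],.03)[:,:2].round(3).tolist(),"glue",onz(cs,[[248,150]],0)[:,:2].round(3))
print(read_state()["tcp_rot"],calibration("wrist")["mount"])
E
python3 m.py|sed '1,/-----/d'
```

```text
top tri (array([0.5528, 0.2465, 0.209 ]), np.float64(0.0005))
top s [[0.5545, 0.2473], [0.5564, 0.2317], [0.5434, 0.2366], [0.5523, 0.2632], [0.5652, 0.2582]]
top d [[0.5518 0.2439]]
holder top s [[0.5373, 0.2791], [0.5797, 0.2651], [0.5663, 0.2172]]
holder bot s [[0.5619, 0.2148], [0.5774, 0.2665], [0.5312, 0.2813]]
holder top d [[0.5335, 0.2721], [0.5806, 0.2565], [0.5641, 0.212], [0.5217, 0.2311]]
holder bot d [[0.523, 0.2295], [0.5655, 0.2153]]
mallet [[0.786, -0.055], [0.801, 0.134], [0.714, 0.12]] offcut [[0.455, 0.424], [0.468, 0.505], [0.323, 0.496], [0.337, 0.42]] glue [[ 0.398 -0.467]]
[ 1.43370068e-01  9.89668978e-01 -5.43752524e-04 -2.05788894e-04] [[-1.40727929e-05 -9.65861553e-01 -2.59058798e-01  6.47428048e-02]
 [ 9.99999976e-01  4.33824508e-05 -2.16067682e-04  9.88829048e-04]
 [ 2.19930072e-04 -2.59058794e-01  9.65861529e-01 -1.42481252e-01]
 [ 0.00000000e+00  0.00000000e+00  0.00000000e+00  1.00000000e+00]]
```

```bash
cat >> h.py <<'E'
def mk(z,y):
    z=np.array(z,float);z/=np.linalg.norm(z);y=np.array(y,float);y-=z*(y@z);y/=np.linalg.norm(y);return R.from_matrix(np.c_[np.cross(y,z),y,z])
def plan(p,z,y):
    s=read_state(); print("shift cm",((np.array(p)-s["eef_pos"])*100).round(2),"rot",(mk(z,y)*R.from_quat(s["tcp_rot"]).inv()).as_rotvec().round(4))
def st():
    s=read_state(); m=R.from_quat(s["tcp_rot"]).as_matrix(); print("t",round(s["clock"],2),"p",np.round(s["eef_pos"],4),"z",m[:,2].round(3),"y",m[:,1].round(3),"q",np.round(s["qpos"],2),"F",np.round(s["wrist_force"],1),"open",round(s["opening"],4),"grip",round(s["gripper_force"],1))
E
python3 - <<'E'
from h import *
a=-.32;z=(np.cos(a),np.sin(a),0);y=(-np.sin(a),np.cos(a),0)
plan((.444,.281,.19),z,y); st()
E
```

```text
shift cm [ 27.39 -29.41  -4.06] rot [-0.4692 -1.4994 -0.0244]
t 0.1 p [0.1701 0.5751 0.2306] z [-0.001 -0.001 -1.   ] y [ 0.284  0.959 -0.001] q [1.07 0.1  0.1  1.56 0.   1.35] F [ 0.  -0.2  0.5] open 0.0854 grip 0.0
```

Call:
send_rows([
  {"dx": 3, "dy": -3, "dz": 3, "wx": -0.05, "wy": -0.16, "wz": 0},
  {"dx": 6, "dy": -6, "dz": 6, "wx": -0.1, "wy": -0.33, "wz": -0.005},
  {"dx": 9, "dy": -9.5, "dz": 7, "wx": -0.155, "wy": -0.5, "wz": -0.008},
  {"dx": 12, "dy": -13, "dz": 7, "wx": -0.21, "wy": -0.66, "wz": -0.01},
  {"dx": 15, "dy": -16, "dz": 6, "wx": -0.26, "wy": -0.83, "wz": -0.013},
  {"dx": 18, "dy": -19, "dz": 4, "wx": -0.31, "wy": -1.0, "wz": -0.016},
  {"dx": 21, "dy": -22.5, "dz": 2, "wx": -0.365, "wy": -1.16, "wz": -0.019},
  {"dx": 24, "dy": -26, "dz": 0, "wx": -0.417, "wy": -1.33, "wz": -0.022},
  {"dx": 27.4, "dy": -29.4, "dz": -2, "wx": -0.469, "wy": -1.5, "wz": -0.024},
  {"dx": 27.4, "dy": -29.4, "dz": -4, "wx": -0.469, "wy": -1.5, "wz": -0.024},
  {"dx": 27.4, "dy": -29.4, "dz": -4, "wx": -0.469, "wy": -1.5, "wz": -0.024},
  {"dx": 27.4, "dy": -29.4, "dz": -4, "wx": -0.469, "wy": -1.5, "wz": -0.024},
], hand=-1, force=60)

```text
clock: 1.6
eef_pos: [0.457, 0.3601, 0.1971]
tcp_rot: [0.112, 0.727, -0.103, 0.67]
wrist_force: [0.7, 0.9, -0.0]
opening: 0.085
gripper_force: 0.0
```

Run:
```python
from h import *
st(); save("wrist","c_wrist"); save("side","c_side")
a=-.32;z=(np.cos(a),np.sin(a),0);y=(-np.sin(a),np.cos(a),0)
plan((.444,.281,.16),z,y);plan((.5577,.2436,.16),z,y)
```

```text
t 1.6 p [0.457  0.3601 0.1971] z [ 0.951 -0.3   -0.081] y [0.301 0.954 0.002] q [ 0.94 -0.25 -1.06 -0.56 -1.24  0.24] F [ 0.7  0.9 -0. ] open 0.085 grip 0.0
shift cm [-1.23 -7.75 -3.34] rot [-0.023  -0.0804 -0.0129]
shift cm [ 10.14 -11.49  -3.34] rot [-0.023  -0.0804 -0.0129]
```

Call:
send_rows([
  {"dx": 0, "dy": 0, "dz": 4},
  {"dx": 2, "dy": -2, "dz": 8},
  {"dx": 4, "dy": -4, "dz": 9, "wx": -0.01, "wy": -0.04, "wz": -0.006},
  {"dx": 6, "dy": -7, "dz": 9, "wx": -0.02, "wy": -0.08, "wz": -0.013},
  {"dx": 8, "dy": -9.5, "dz": 8.5, "wx": -0.023, "wy": -0.08, "wz": -0.013},
  {"dx": 10.1, "dy": -11.5, "dz": 8, "wx": -0.023, "wy": -0.08, "wz": -0.013},
  {"dx": 10.1, "dy": -11.5, "dz": 8, "wx": -0.023, "wy": -0.08, "wz": -0.013},
  {"dx": 10.1, "dy": -11.5, "dz": 8, "wx": -0.023, "wy": -0.08, "wz": -0.013},
])

```text
schema error: expected keys dx, dy, dz, wx, wy, wz
```

Run:
```python
from h import *
st()
a=-.32;z=(np.cos(a),np.sin(a),0);y=(-np.sin(a),np.cos(a),0)
plan((.5577,.2436,.16),z,y)
```

```text
t 1.7 p [0.4563 0.3585 0.1934] z [ 0.95  -0.301 -0.083] y [ 0.302  0.953 -0.003] q [ 0.94 -0.25 -1.06 -0.56 -1.24  0.24] F [-0.  -0.  -0.9] open 0.0857 grip 0.0
shift cm [ 10.14 -11.49  -3.34] rot [-0.023  -0.0804 -0.0129]
```

Call:
send_rows([
  {"dx": 0, "dy": 0, "dz": 4, "wx": 0, "wy": 0, "wz": 0},
  {"dx": 2, "dy": -2, "dz": 8, "wx": 0, "wy": 0, "wz": 0},
  {"dx": 4, "dy": -4, "dz": 9, "wx": -0.01, "wy": -0.04, "wz": -0.006},
  {"dx": 6, "dy": -7, "dz": 9, "wx": -0.02, "wy": -0.08, "wz": -0.013},
  {"dx": 8, "dy": -9.5, "dz": 8.5, "wx": -0.023, "wy": -0.08, "wz": -0.013},
  {"dx": 10.1, "dy": -11.5, "dz": 8, "wx": -0.023, "wy": -0.08, "wz": -0.013},
  {"dx": 10.1, "dy": -11.5, "dz": 8, "wx": -0.023, "wy": -0.08, "wz": -0.013},
  {"dx": 10.1, "dy": -11.5, "dz": 8, "wx": -0.023, "wy": -0.08, "wz": -0.013},
])

```text
clock: 2.7
eef_pos: [0.5792, 0.273, 0.2754]
tcp_rot: [0.123, 0.695, -0.12, 0.698]
wrist_force: [-0.8, 0.1, 0.4]
opening: 0.0855
gripper_force: 0.0
```

Run:
```python
from h import *
st()
a=-.32;z=(np.cos(a),np.sin(a),0);y=(-np.sin(a),np.cos(a),0)
plan((.5577,.2436,.16),z,y)
```

```text
t 2.7 p [0.5792 0.273  0.2754] z [ 0.941 -0.338  0.004] y [0.338 0.941 0.005] q [ 0.63 -0.35 -1.09 -0.75 -0.98 -0.  ] F [-0.8  0.1  0.4] open 0.0855 grip 0.0
shift cm [ -2.15  -2.94 -11.54] rot [-0.0034  0.0049  0.0247]
```

```bash
cat > k.py <<'E'
from h import *
from scipy.optimize import least_squares
Q=np.array([[1.065,.104,.097,1.564,0,1.353]]);
def fk(q,k):
    h,a1,a2,a3,d,L5,L6=k; j1,j2,j3,j4,j5=q[:5]
    f=j2-j3; g=f+j4  # below horizontal
    r=a1+a2*np.sin(j2)+a3*np.cos(f)+L5*np.cos(g); z=h+a2*np.cos(j2)-a3*np.sin(f)-L5*np.sin(g)
    tr,tz,tl=np.cos(g)*np.cos(j5),-np.sin(g)*np.cos(j5),np.sin(j5)
    r+=L6*tr; z+=L6*tz; l=d+L6*tl
    c,s=np.cos(j1),np.sin(j1); return np.array([r*c-l*s,r*s+l*c,z]), np.array([tr*c-tl*s,tr*s+tl*c,tz])
if __name__=="__main__":
    s=read_state(); st()
    data=[([1.065,.104,.097,1.564,0],[.1701,.5751,.2306]),([.94,-.25,-1.06,-.56,-1.24],[.4563,.3585,.1934]),(s["qpos"][:5],s["eef_pos"])]
    for q,p in data: print(fk(q,[.3,0,.4,.4,.1,.1,.2])[1].round(3))
    r=least_squares(lambda k:np.concatenate([fk(q,k)[0]-p for q,p in data]+[(k-[.3,0,.45,.45,.13,.1,.25])*.003]),[.3,0,.45,.45,.13,.1,.25])
    k=r.x; print(k.round(4),r.fun[:9].round(4)); np.save("k.npy",k)
E
python3 k.py
```

```text
t 2.7 p [0.5792 0.273  0.2754] z [ 0.941 -0.338  0.004] y [0.338 0.941 0.005] q [ 0.63 -0.35 -1.09 -0.75 -0.98 -0.  ] F [-0.8  0.1  0.4] open 0.0855 grip 0.0
[-0. -0. -1.]
[ 0.949 -0.304 -0.08 ]
[ 0.941 -0.338  0.004]
[ 0.4173 -0.033   0.2751  0.5914  0.128   0.1568  0.3004] [ 0.0023  0.0003 -0.001  -0.004  -0.0038 -0.0008  0.0028  0.0031  0.0018]
```

```bash
cat > r.py <<'E'
from k import *
k=np.load("k.npy"); lo=np.array([-2.99,-.84,-1.08,-1.84,-1.45]);hi=np.array([2.99,1.86,1.14,2.11,1.5])
def reach(p,head,tilt):
    t=np.radians(tilt); d=np.array([np.sin(t)*np.cos(head),np.sin(t)*np.sin(head),-np.cos(t)]); best=None
    for s in([.4,0,0,1,0],[.4,-.3,-1,0,.5],[.4,-.3,-1,0,-.9],[-.6,-.3,-1,0,.5]):
        r=least_squares(lambda q:np.concatenate([fk(q,k)[0]-p,(fk(q,k)[1]-d)*.3]),s,bounds=(lo,hi))
        e=np.linalg.norm(fk(r.x,k)[0]-p)+.3*np.linalg.norm(fk(r.x,k)[1]-d)
        if best is None or e<best[0]: best=(e,r.x)
    return round(best[0]*1000,1),best[1].round(2).tolist()
if __name__=="__main__":
    for z in(.12,.16,.25):
        for t in(40,50,60,70,80): print("grasp",z,t,reach(np.array([.555,.2445,z]),-.32,t))
    for hd in(-.9,-.44,0,.4):
        for t in(45,60,75,90): print("stir",hd,t,[reach(np.array([.513,-.24,.17])+np.array(o),hd,t)[0] for o in([.03,0,0],[-.03,0,0],[0,.03,0],[0,-.03,0])])
E
python3 r.py
```

```text
grasp 0.12 40 (np.float64(0.0), [0.42, -0.6, -0.87, 0.74, -0.45])
grasp 0.12 50 (np.float64(0.0), [0.47, -0.73, -1.06, 0.55, -0.58])
grasp 0.12 60 (np.float64(20.2), [0.55, -0.63, -1.08, 0.31, -0.74])
grasp 0.12 70 (np.float64(32.3), [0.6, -0.41, -1.08, -0.09, -0.89])
grasp 0.12 80 (np.float64(11.7), [0.6, -0.12, -1.08, -0.7, -0.92])
grasp 0.16 40 (np.float64(0.0), [0.42, -0.65, -0.84, 0.82, -0.45])
grasp 0.16 50 (np.float64(0.0), [0.47, -0.81, -1.04, 0.65, -0.58])
grasp 0.16 60 (np.float64(21.4), [0.55, -0.74, -1.08, 0.43, -0.74])
grasp 0.16 70 (np.float64(40.8), [0.61, -0.55, -1.08, 0.09, -0.91])
grasp 0.16 80 (np.float64(32.2), [0.62, -0.2, -1.08, -0.63, -0.97])
grasp 0.25 40 (np.float64(0.0), [0.42, -0.7, -0.72, 0.99, -0.45])
grasp 0.25 50 (np.float64(6.9), [0.48, -0.84, -0.9, 0.83, -0.59])
grasp 0.25 60 (np.float64(27.9), [0.55, -0.84, -0.99, 0.64, -0.76])
grasp 0.25 70 (np.float64(42.3), [0.6, -0.84, -1.08, 0.4, -0.9])
grasp 0.25 80 (np.float64(63.7), [0.65, -0.57, -1.08, -0.14, -1.05])
stir -0.9 45 [np.float64(46.7), np.float64(99.2), np.float64(74.2), np.float64(70.0)]
stir -
[... 575 characters left out ...]
3.4), np.float64(80.7), np.float64(71.5)]
stir 0 45 [np.float64(31.8), np.float64(57.7), np.float64(64.6), np.float64(27.1)]
stir 0 60 [np.float64(68.1), np.float64(74.9), np.float64(93.0), np.float64(54.2)]
stir 0 75 [np.float64(94.3), np.float64(75.4), np.float64(103.3), np.float64(71.9)]
stir 0 90 [np.float64(33.5), np.float64(29.0), np.float64(41.2), np.float64(26.3)]
stir 0.4 45 [np.float64(0.0), np.float64(0.0), np.float64(0.0), np.float64(0.0)]
stir 0.4 60 [np.float64(0.0), np.float64(0.0), np.float64(0.0), np.float64(0.0)]
stir 0.4 75 [np.float64(0.0), np.float64(0.0), np.float64(0.0), np.float64(0.0)]
stir 0.4 90 [np.float64(9.6), np.float64(15.6), np.float64(7.1), np.float64(13.6)]
```

```bash
cat > ik.py <<'E'
from k import *
k=np.load("k.npy"); lo=np.array([-2.9,-.82,-1.08,-1.8,-1.48,-3.1]);hi=np.array([2.9,1.8,1.13,2.08,1.5,3.1])
def full(q):
    p,z=fk(q,k); j1,g,j5=q[0],q[1]-q[2]+q[3],q[4]; c,s=np.cos(j1),np.sin(j1)
    x=np.array([-np.sin(g)*c,-np.sin(g)*s,-np.cos(g)]); y=np.cross(z,x)
    return p,np.c_[x,y,z]@R.from_euler("z",q[5]).as_matrix()
def rot(head,tilt,flip=0):  # y=left of heading; x down when horizontal
    t=np.radians(tilt); z=(np.sin(t)*np.cos(head),np.sin(t)*np.sin(head),-np.cos(t)); y=np.array((-np.sin(head),np.cos(head),0))
    return mk(z,-y if flip else y)
def ik(p,r,seeds=None):
    m=r.as_matrix(); best=(9e9,None)
    for s in ([seeds] if seeds is not None else []) + [[a,b,c,d,e,f] for a in(.2,-.8) for b,c,d in((0,0,1),(-.3,-.9,.3)) for e in(-.8,.8) for f in(-1.5,1.5)]:
        g=least_squares(lambda q:np.concatenate([full(q)[0]-p,.2*(full(q)[1]-m).ravel()]),np.clip(s,lo+.01,hi-.01),bounds=(lo,hi),max_nfev=60)
        e=np.abs(g.fun).max()
        if e<best[0]: best=(e,g.x)
        if e<1e-3: break
    return round(best[0]*1000,1),best[1].round(2).tolist()
E
cat > r2.py <<'E'
from ik import *
s=read_state(); print(np.abs(full(s["qpos"])[1]-R.from_quat(s["tcp_rot"]).as_matrix()).max())
B=np.array([.513,-.24,.17])
for z in(.14,.16,.23):
    for t in(45,50): print("grasp",z,t,ik(np.array([.555,.2445,z]),rot(-.32,t)))
for hd in(.4,.7,-1.3,-1.6,-1.9,-2.3):
    for fl in(0,1):
        o=[]
        for t in(60,75,90):
            e=[ik(B+np.array(o_),rot(hd,t,fl)) for o_ in([.03,0,0],[-.03,0,0],[0,.03,0],[0,-.03,0])]; o.append([x[0] for x in e]+e[0][1])
        print("stir",hd,fl,*o,sep="\n   ")
E
timeout 300 python3 r2.py
```

```text
2.220446049250313e-16
grasp 0.14 45 (np.float64(0.0), [0.45, -0.7, -0.96, 0.69, -0.51, 0.6])
grasp 0.14 50 (np.float64(0.0), [0.47, -0.78, -1.05, 0.6, -0.58, 0.58])
grasp 0.16 45 (np.float64(0.0), [0.45, -0.73, -0.94, 0.74, -0.51, 0.6])
grasp 0.16 50 (np.float64(0.0), [0.47, -0.81, -1.04, 0.65, -0.58, 0.58])
grasp 0.23 45 (np.float64(0.0), [0.45, -0.79, -0.86, 0.88, -0.51, 0.6])
grasp 0.23 50 (np.float64(2.6), [0.48, -0.82, -0.92, 0.8, -0.59, 0.6])
stir
   0.4
   0
   [np.float64(0.0), np.float64(0.0), np.float64(0.0), np.float64(0.0), -1.13, -0.36, -0.7, 1.16, 1.05, -1.49]
   [np.float64(0.0), np.float64(0.0), np.float64(0.0), np.float64(0.0), -1.2, -0.15, -0.65, 1.17, 1.31, -1.67]
   [np.float64(4.4), np.float64(9.5), np.float64(4.5), np.float64(7.9), -1.23, 0.7, -0.04, 2.08, 1.5, -2.83]
stir
   0.4
   1
   [np.float64(0.0), np.float64(0.0), np.float64(0.0), np.float64(0.0), -1.13, -0.36, -0.7, 1.16, 1.05, 1.66]
   [np.float64(0.0), np.float64(0.0), np.float64(0.0), np.float64(0.0), -1.2, -0.15, -0.65, 1.17, 1.31, 1.47]
   [np.float64(4.4), np.float64(9.5), np.float64(4.5), np.floa
[... 2875 characters left out ...]
3
   0
   [np.float64(1.5), np.float64(0.0), np.float64(0.0), np.float64(0.0), -0.24, 1.12, 0.97, 2.08, -0.87, 2.37]
   [np.float64(22.6), np.float64(15.2), np.float64(21.5), np.float64(15.5), -0.22, 1.11, 0.85, 2.08, -1.04, 2.45]
   [np.float64(48.6), np.float64(45.0), np.float64(50.6), np.float64(43.3), -0.21, 1.1, 0.75, 2.08, -1.19, 2.5]
stir
   -2.3
   1
   [np.float64(1.5), np.float64(0.0), np.float64(0.0), np.float64(0.0), -0.24, 1.12, 0.97, 2.08, -0.87, -0.77]
   [np.float64(22.6), np.float64(15.2), np.float64(21.5), np.float64(15.5), -0.22, 1.11, 0.85, 2.08, -1.04, -0.69]
   [np.float64(48.6), np.float64(45.0), np.float64(50.6), np.float64(43.3), -0.21, 1.1, 0.75, 2.08, -1.19, -0.64]
```

```bash
cat > r3.py <<'E'
from ik import *
W=[("mid",(.52,.275,.30),-.32,60,0),("pre",(.49,.267,.221),-.32,45,0),("grasp",(.557,.2445,.15),-.32,45,0),("lift",(.557,.2445,.24),-.32,45,0),
("vert",(.52,.20,.25),-.32,0,0),("tilt-45",(.50,.12,.25),-.32,-45,0),("yaw",(.48,.12,.2),.6,-45,0),("yaw2",(.48,.12,.2),1.44,-45,0),("lay",(.48,.12,.01),1.44,-45,0),
("re",(.465,0,.01),-1.7,-25,1),("up",(.465,0,.12),-1.7,20,1),("st",(.513,-.24,.17),-1.7,65,1),("sthi",(.513,-.2,.26),-1.7,65,1),("lay2",(.47,0,.01),-1.7,-25,1)]
q=None
for n,p,h,t,f in W:
    e=ik(np.array(p),rot(h,t,f),q); q=e[1] if e[0]<1 else q; print(n,e[0],e[1])
s=read_state()
for n,p,h,t,f in W[:4]: print(n,((np.array(p)-s["eef_pos"])*100).round(1),(rot(h,t,f)*R.from_quat(s["tcp_rot"]).inv()).as_rotvec().round(3))
E
python3 r3.py
```

```text
mid 9.5 [0.65, -0.82, -0.87, 0.81, -0.83, 0.68]
pre 4.4 [0.58, -0.82, -0.88, 0.98, -0.6, 0.74]
grasp 0.0 [0.44, -0.71, -0.94, 0.71, -0.51, 0.6]
lift 0.0 [0.44, -0.79, -0.84, 0.89, -0.51, 0.6]
vert 0.0 [0.14, -0.06, -0.03, 1.6, 0.0, 0.46]
tilt-45 31.5 [-0.12, 0.6, 0.53, 2.08, 0.17, 0.18]
yaw 15.9 [0.16, 0.76, 0.64, 2.08, -0.31, -0.35]
yaw2 0.0 [0.36, 0.42, 0.23, 1.82, -0.67, -0.92]
lay 0.0 [0.36, 0.65, 0.18, 1.54, -0.67, -0.92]
re 0.0 [-0.55, -0.08, -0.53, 1.31, 0.4, -2.03]
up 0.0 [-0.06, -0.25, -0.47, 1.39, -0.35, -1.49]
st 0.0 [-0.18, 0.03, -0.39, 1.04, -1.13, -1.69]
sthi 0.0 [-0.11, 0.02, -0.23, 1.36, -1.13, -1.52]
lay2 0.0 [-0.55, -0.07, -0.51, 1.31, 0.4, -2.03]
mid [-5.9  0.2  2.5] [0.168 0.5   0.025]
pre [-8.9 -0.6 -5.4] [0.253 0.747 0.025]
grasp [ -2.2  -2.8 -12.5] [0.253 0.747 0.025]
lift [-2.2 -2.8 -3.5] [0.253 0.747 0.025]
```

Call:
send_rows([
  {"dx": 2, "dy": 1, "dz": 3, "wx": 0.05, "wy": 0.15, "wz": 0.005},
  {"dx": 3, "dy": 2, "dz": 3, "wx": 0.1, "wy": 0.3, "wz": 0.01},
  {"dx": 3, "dy": 2, "dz": 3, "wx": 0.15, "wy": 0.45, "wz": 0.015},
  {"dx": 2, "dy": 1, "dz": 2, "wx": 0.2, "wy": 0.6, "wz": 0.02},
  {"dx": 0, "dy": -1, "dz": 0, "wx": 0.253, "wy": 0.747, "wz": 0.025},
  {"dx": -2.2, "dy": -2.8, "dz": -2, "wx": 0.253, "wy": 0.747, "wz": 0.025},
  {"dx": -2.2, "dy": -2.8, "dz": -2, "wx": 0.253, "wy": 0.747, "wz": 0.025},
  {"dx": -2.2, "dy": -2.8, "dz": -2, "wx": 0.253, "wy": 0.747, "wz": 0.025},
])

```text
clock: 3.7
eef_pos: [0.5575, 0.2451, 0.2559]
tcp_rot: [0.147, 0.911, -0.061, 0.38]
wrist_force: [0.3, -0.2, -1.3]
opening: 0.0851
gripper_force: 0.0
```

```bash
cat >> ik.py <<'E'
def go(W):
    s=read_state()
    for n,p,h,t,f in W: print(n,((np.array(p)-s["eef_pos"])*100).round(2),(rot(h,t,f)*R.from_quat(s["tcp_rot"]).inv()).as_rotvec().round(3))
E
python3 - <<'E'
from ik import *
st(); go([("g",(.557,.2445,.15),-.32,45,0)])
E
```

```text
t 3.7 p [0.5575 0.2451 0.2559] z [ 0.674 -0.223 -0.704] y [0.314 0.949 0.   ] q [ 0.45 -0.56 -0.65  0.86 -0.51  0.6 ] F [ 0.3 -0.2 -1.3] open 0.0851 grip 0.0
g [ -0.05  -0.06 -10.59] [ 0.001  0.004 -0.   ]
```

Good agreement. Descend, without closing yet, and check in the camera.

Call:
send_rows([
  {"dx": 0, "dy": 0, "dz": -4, "wx": 0, "wy": 0, "wz": 0},
  {"dx": 0, "dy": 0, "dz": -8, "wx": 0, "wy": 0, "wz": 0},
  {"dx": 0, "dy": 0, "dz": -10.5, "wx": 0, "wy": 0, "wz": 0},
  {"dx": 0, "dy": 0, "dz": -10.5, "wx": 0, "wy": 0, "wz": 0},
])

```text
clock: 4.2
eef_pos: [0.5553, 0.2446, 0.1461]
tcp_rot: [0.146, 0.913, -0.063, 0.377]
wrist_force: [-0.8, -0.3, 0.9]
opening: 0.0851
gripper_force: 0.0
```

Run:
```python
from ik import *
st(); a=save("scene","d1");b=save("side","d2");w=save("wrist","d3")
o=np.hstack([cv2.resize(a[150:270,350:470],(380,380),interpolation=2),cv2.resize(w[::2,::2],(420,380) if 0 else (420,262)) if 0 else cv2.copyMakeBorder(cv2.resize(w,(420,262)),0,118,0,0,0)])
cv2.imwrite("pics/d.png",o[:,:,::-1])
```

```text
t 4.2 p [0.5553 0.2446 0.1461] z [ 0.67  -0.224 -0.708] y [ 0.313  0.95  -0.004] q [ 0.45 -0.52 -0.81  0.66 -0.51  0.6 ] F [-0.8 -0.3  0.9] open 0.0851 grip 0.0
```

View pics/d.png

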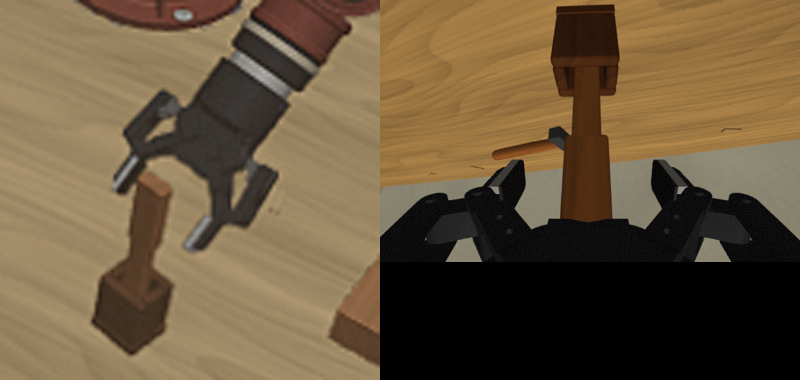

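The paddle sits centred between the open fingers (wrist crop x≈587, finger tips at 512 and 660). Close and lift.

Call:
send_rows([
  {"dx": 0, "dy": 0, "dz": 0, "wx": 0, "wy": 0, "wz": 0},
  {"dx": 0, "dy": 0, "dz": 0, "wx": 0, "wy": 0, "wz": 0},
  {"dx": 0, "dy": 0, "dz": 0, "wx": 0, "wy": 0, "wz": 0},
  {"dx": 0, "dy": 0, "dz": 0, "wx": 0, "wy": 0, "wz": 0},
  {"dx": 0, "dy": 0, "dz": 0, "wx": 0, "wy": 0, "wz": 0},
  {"dx": 0, "dy": 0, "dz": 0, "wx": 0, "wy": 0, "wz": 0},
], hand=1, force=60)

```text
clock: 5.1
eef_pos: [0.5577, 0.2445, 0.1506]
tcp_rot: [0.147, 0.912, -0.061, 0.379]
wrist_force: [-0.7, 0.1, 3.4]
opening: 0.0305
gripper_force: 59.7
```

Run:
```python
from ik import *
st(); w=save("wrist","e1")
```

```text
t 5.1 p [0.5577 0.2445 0.1506] z [ 0.673 -0.223 -0.705] y [ 0.315  0.949 -0.   ] q [ 0.44 -0.52 -0.81  0.66 -0.51  0.6 ] F [-0.7  0.1  3.4] open 0.0305 grip 59.7
```

Call:
send_rows([
  {"dx": 0, "dy": 0, "dz": 2, "wx": 0, "wy": 0, "wz": 0},
  {"dx": 0, "dy": 0, "dz": 5, "wx": 0, "wy": 0, "wz": 0},
  {"dx": 0, "dy": 0, "dz": 9, "wx": 0, "wy": 0, "wz": 0},
  {"dx": -0.5, "dy": -1, "dz": 11, "wx": 0.05, "wy": 0.15, "wz": 0},
  {"dx": -1, "dy": -2, "dz": 12, "wx": 0.1, "wy": 0.3, "wz": 0},
  {"dx": -2, "dy": -4, "dz": 12, "wx": 0.15, "wy": 0.45, "wz": 0},
  {"dx": -3, "dy": -6, "dz": 12, "wx": 0.2, "wy": 0.6, "wz": 0},
  {"dx": -5, "dy": -9, "dz": 12, "wx": 0.247, "wy": 0.745, "wz": 0},
  {"dx": -7, "dy": -12, "dz": 12, "wx": 0.247, "wy": 0.745, "wz": 0},
  {"dx": -7, "dy": -12, "dz": 12, "wx": 0.247, "wy": 0.745, "wz": 0},
])

```text
clock: 6.4
eef_pos: [0.4867, 0.1229, 0.2688]
tcp_rot: [0.161, 0.987, -0.001, -0.001]
wrist_force: [0.2, 0.3, -1.1]
opening: 0.0305
gripper_force: 59.6
```

Run:
```python
from ik import *
st(); w=save("wrist","f1");a=save("scene","f2")
for i in(0,.44,.88,1.32,1.76): go([(i,(.48,.12,.25),-.32+i,0,0)])
```

```text
t 6.4 p [0.4867 0.1229 0.2688] z [-0.001 -0.001 -1.   ] y [ 0.317  0.948 -0.001] q [-0.01 -0.18 -0.11  1.64 -0.    0.31] F [ 0.2  0.3 -1.1] open 0.0305 grip 59.6
0 [-0.73 -0.46 -1.96] [0.001 0.001 0.   ]
0.44 [-0.73 -0.46 -1.96] [0.    0.001 0.44 ]
0.88 [-0.73 -0.46 -1.96] [-0.     0.001  0.88 ]
1.32 [-0.73 -0.46 -1.96] [-0.00e+00  1.00e-03  1.32e+00]
1.76 [-0.73 -0.46 -1.96] [-1.00e-03  1.00e-03  1.76e+00]
```

View pics/f2.png

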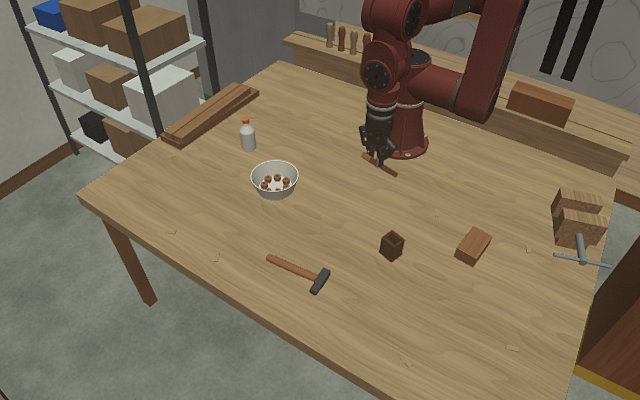

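Call:
send_rows([
  {"dx": 0, "dy": 0, "dz": 0, "wx": 0, "wy": 0, "wz": 0.17},
  {"dx": 0, "dy": 0, "dz": 0, "wx": 0, "wy": 0, "wz": 0.35},
  {"dx": 0, "dy": 0, "dz": 0, "wx": 0, "wy": 0, "wz": 0.53},
  {"dx": 0, "dy": 0, "dz": 0, "wx": 0, "wy": 0, "wz": 0.71},
  {"dx": 0, "dy": 0, "dz": 0, "wx": 0, "wy": 0, "wz": 0.89},
  {"dx": 0, "dy": 0, "dz": 0, "wx": 0, "wy": 0, "wz": 1.07},
  {"dx": 0, "dy": 0, "dz": 0, "wx": 0, "wy": 0, "wz": 1.25},
  {"dx": -0.3, "dy": 0, "dz": 0, "wx": 0, "wy": 0, "wz": 1.43},
  {"dx": -0.6, "dy": 0, "dz": 0, "wx": 0, "wy": 0, "wz": 1.61},
  {"dx": -0.6, "dy": 0, "dz": 0, "wx": 0, "wy": 0, "wz": 1.76},
  {"dx": -0.6, "dy": 0, "dz": 0, "wx": 0, "wy": 0, "wz": 1.76},
  {"dx": -0.6, "dy": 0, "dz": 0, "wx": 0, "wy": 0, "wz": 1.76},
])

```text
clock: 8.0
eef_pos: [0.4812, 0.125, 0.2699]
tcp_rot: [-0.659, 0.753, 0.0, 0.001]
wrist_force: [0.1, -0.6, -1.2]
opening: 0.0309
gripper_force: 59.6
```

Run:
```python
from ik import *
st()
go([(i,(.48,.12,z),1.44,i,0) for i,z in((-45,.05),(-45,.012))])
```

```text
t 8.0 p [0.4812 0.125  0.2699] z [ 0.001  0.002 -1.   ] y [-0.991  0.133 -0.001] q [-0.01 -0.2  -0.13  1.64  0.   -1.45] F [ 0.1 -0.6 -1.2] open 0.0309 grip 59.6
-45 [ -0.12  -0.5  -21.99] [-0.78   0.104  0.002]
-45 [ -0.12  -0.5  -25.79] [-0.78   0.104  0.002]
```

Call:
send_rows([
  {"dx": 0, "dy": 0, "dz": -2, "wx": -0.15, "wy": 0.02, "wz": 0},
  {"dx": 0, "dy": 0, "dz": -5, "wx": -0.3, "wy": 0.04, "wz": 0},
  {"dx": 0, "dy": 0, "dz": -8, "wx": -0.45, "wy": 0.06, "wz": 0},
  {"dx": 0, "dy": -0.2, "dz": -11, "wx": -0.6, "wy": 0.08, "wz": 0},
  {"dx": 0, "dy": -0.5, "dz": -15, "wx": -0.75, "wy": 0.1, "wz": 0},
  {"dx": 0, "dy": -0.5, "dz": -19, "wx": -0.78, "wy": 0.104, "wz": 0.002},
  {"dx": 0, "dy": -0.5, "dz": -22, "wx": -0.78, "wy": 0.104, "wz": 0.002},
  {"dx": 0, "dy": -0.5, "dz": -22, "wx": -0.78, "wy": 0.104, "wz": 0.002},
  {"dx": 0, "dy": -0.5, "dz": -22, "wx": -0.78, "wy": 0.104, "wz": 0.002},
])

```text
clock: 9.12
eef_pos: [0.482, 0.1197, 0.0513]
tcp_rot: [-0.61, 0.694, -0.252, -0.287]
wrist_force: [-0.8, 0.1, -0.2]
opening: 0.031
gripper_force: 59.7
```

Run:
```python
from ik import *
st(); a=save("scene","g1");b=save("side","g2")
o=np.hstack([cv2.resize(a[130:240,300:420],(400,367),interpolation=2),cv2.resize(b[160:270,120:240],(400,367),interpolation=2)])
cv2.imwrite("pics/g.png",o[:,:,::-1])
for n in("scene","side"): print(proj(cam(n),[(.48,.12,.05),(.462,-.028,.05)]))
```

```text
t 9.12 p [0.482  0.1197 0.0513] z [-0.091 -0.701 -0.708] y [-0.992  0.129 -0.   ] q [ 0.36  0.44 -0.04  1.54 -0.67 -0.92] F [-0.8  0.1 -0.2] open 0.031 grip 59.7
[[367.03631411 212.89693499]
 [332.07910829 192.35560623]]
[[266.47234509 213.49422808]
 [286.30835623 245.40609774]]
```

View pics/g.png

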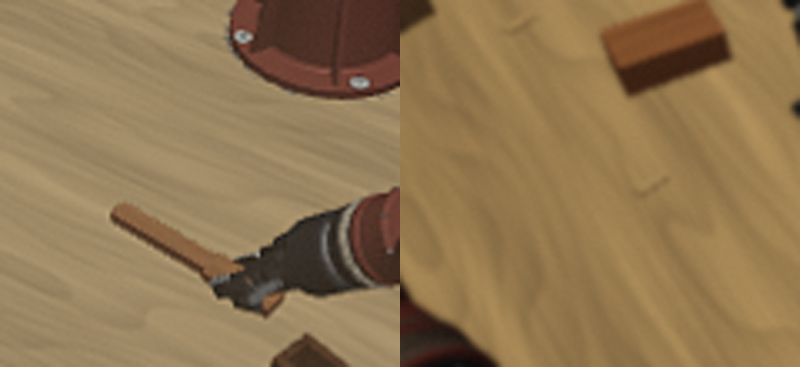

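The scene crop shows the paddle held level, handle end at scene pixel (334.5,194), as predicted. Lower it.

Call:
send_rows([
  {"dx": 0, "dy": 0, "dz": -2, "wx": 0, "wy": 0, "wz": 0},
  {"dx": 0, "dy": 0, "dz": -3, "wx": 0, "wy": 0, "wz": 0},
  {"dx": 0, "dy": 0, "dz": -3.5, "wx": 0, "wy": 0, "wz": 0},
  {"dx": 0, "dy": 0, "dz": -3.8, "wx": 0, "wy": 0, "wz": 0},
  {"dx": 0, "dy": 0, "dz": -3.8, "wx": 0, "wy": 0, "wz": 0},
])

```text
clock: 9.85
eef_pos: [0.4813, 0.1194, 0.0119]
tcp_rot: [-0.61, 0.694, -0.252, -0.288]
wrist_force: [-0.4, 0.1, -0.4]
opening: 0.0309
gripper_force: 59.7
```

Run:
```python
from ik import *
st()
```

```text
t 9.85 p [0.4813 0.1194 0.0119] z [-0.092 -0.701 -0.707] y [-0.992  0.129  0.002] q [ 0.36  0.49 -0.05  1.48 -0.67 -0.92] F [-0.4  0.1 -0.4] open 0.0309 grip 59.7
```

No contact yet; lower a few mm more.

Call:
send_rows([
  {"dx": 0, "dy": 0, "dz": -0.2, "wx": 0, "wy": 0, "wz": 0},
  {"dx": 0, "dy": 0, "dz": -0.4, "wx": 0, "wy": 0, "wz": 0},
  {"dx": 0, "dy": 0, "dz": -0.4, "wx": 0, "wy": 0, "wz": 0},
])

```text
clock: 10.22
eef_pos: [0.4812, 0.1194, 0.0078]
tcp_rot: [-0.61, 0.694, -0.252, -0.288]
wrist_force: [0.1, 0.1, -0.5]
opening: 0.0305
gripper_force: 59.7
```

Call:
send_rows([
  {"dx": 0, "dy": 0, "dz": -0.2, "wx": 0, "wy": 0, "wz": 0},
  {"dx": 0, "dy": 0, "dz": -0.3, "wx": 0, "wy": 0, "wz": 0},
  {"dx": 0, "dy": 0, "dz": -0.3, "wx": 0, "wy": 0, "wz": 0},
])

```text
clock: 10.6
eef_pos: [0.4814, 0.1195, 0.0054]
tcp_rot: [-0.61, 0.694, -0.252, -0.288]
wrist_force: [-1.7, 1.6, 4.8]
opening: 0.0307
gripper_force: 62.8
```

Contact (≈5 N). Release, then back off along the tool axis.

Call:
send_rows([
  {"dx": 0, "dy": 0, "dz": 0, "wx": 0, "wy": 0, "wz": 0},
  {"dx": 0, "dy": 0, "dz": 0, "wx": 0, "wy": 0, "wz": 0},
  {"dx": 0, "dy": 0, "dz": 0, "wx": 0, "wy": 0, "wz": 0},
  {"dx": 0, "dy": 0, "dz": 0, "wx": 0, "wy": 0, "wz": 0},
  {"dx": 0.2, "dy": 2, "dz": 2, "wx": 0, "wy": 0, "wz": 0},
  {"dx": 0.5, "dy": 5, "dz": 5, "wx": 0, "wy": 0, "wz": 0},
  {"dx": 0.8, "dy": 8, "dz": 10, "wx": 0, "wy": 0, "wz": 0},
  {"dx": 0.8, "dy": 8, "dz": 14, "wx": 0, "wy": 0, "wz": 0},
  {"dx": 0.8, "dy": 8, "dz": 14, "wx": 0, "wy": 0, "wz": 0},
], hand=-1)

```text
clock: 11.72
eef_pos: [0.4908, 0.2005, 0.1481]
tcp_rot: [-0.61, 0.695, -0.253, -0.285]
wrist_force: [-0.5, 0.1, -0.1]
opening: 0.0855
gripper_force: 0.0
```

```bash
cat > pad.py <<'E'
from ik import *
st(); a=save("scene","h1"); h=cv2.cvtColor(a,cv2.COLOR_RGB2HSV).astype(int)
x0,y0,x1,y1=315,180,400,250
m=np.zeros(h.shape[:2],np.uint8); hh=h[y0:y1,x0:x1]; m[y0:y1,x0:x1]=((hh[...,0]<16)&(hh[...,1]>115)&(hh[...,2]>60))
n,l,s,c=cv2.connectedComponentsWithStats(m); k=1+s[1:,4].argmax(); print(s[1:].tolist())
pts=np.argwhere(l==k)[:,::-1]; P=onz(cam("scene"),pts,.012)[:,:2]; mu=P.mean(0); u=np.linalg.svd(P-mu,full_matrices=0)[2][0]
t=(P-mu)@u; w=(P-mu)@[-u[1],u[0]]
print("ends",(mu+u*t.min()).round(4),(mu+u*t.max()).round(4),"len",np.ptp(t).round(4),"dir",np.arctan2(u[1],u[0]).round(3),"width lo/hi end",np.ptp(w[t<t.min()+.05]).round(4),np.ptp(w[t>t.max()-.05]).round(4))
o=cv2.resize(a[150:270,290:420],(600,554),interpolation=2); cv2.imwrite("pics/h.png",o[:,:,::-1])
E
python3 pad.py
```

```text
t 11.72 p [0.4908 0.2005 0.1481] z [-0.088 -0.699 -0.709] y [-0.992  0.128 -0.003] q [ 0.48  0.54  0.28  1.82 -0.62 -0.8 ] F [-0.5  0.1 -0.1] open 0.0855 grip 0.0
[[333, 200, 51, 34, 423], [380, 230, 20, 20, 286]]
ends [ 0.4663 -0.0181] [0.4914 0.1835] len 0.2032 dir 1.447 width lo/hi end 0.0281 0.0384
```

View pics/h.png

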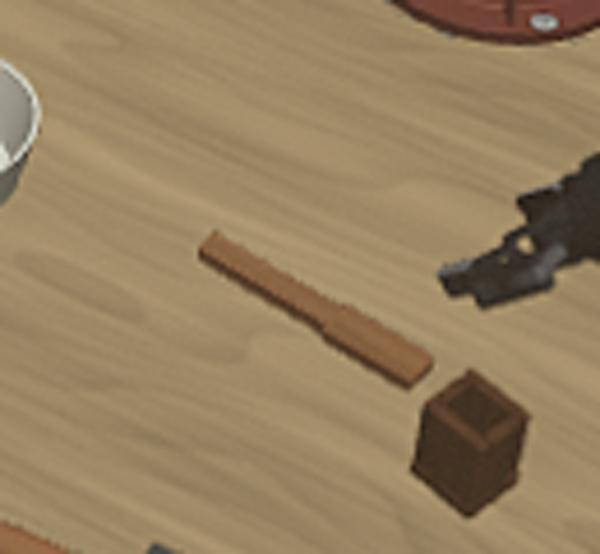

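The paddle lies flat by itself: handle end at world (0.466,-0.018), blade tip (0.491,0.183), 203 mm long as it must be, clear of the holder.

Run:
```python
from ik import *
go([("up",(.4714,.0227,.13),1.447,25,0),("dn",(.4714,.0227,.006),1.447,25,0)])
print(ik(np.array((.4714,.0227,.006)),rot(1.447,25,0),[-.4,-.1,-.5,1.3,.4,-2]),ik(np.array((.4714,.0227,.13)),rot(1.447,25,0),[-.4,-.1,-.5,1.3,.4,-2]))
```

```text
up [ -1.86 -17.73  -1.59] [ 1.21  -0.153  0.005]
dn [ -1.86 -17.73 -13.99] [ 1.21  -0.153  0.005]
(np.float64(0.0), [-0.5, -0.08, -0.54, 1.29, 0.4, -1.98]) (np.float64(0.0), [-0.5, -0.25, -0.47, 1.52, 0.4, -1.98])
```

Call:
send_rows([
  {"dx": -0.2, "dy": -2, "dz": 2, "wx": 0.15, "wy": -0.02, "wz": 0},
  {"dx": -0.4, "dy": -4, "dz": 4, "wx": 0.3, "wy": -0.04, "wz": 0},
  {"dx": -0.6, "dy": -6, "dz": 4, "wx": 0.45, "wy": -0.06, "wz": 0},
  {"dx": -0.8, "dy": -8, "dz": 4, "wx": 0.6, "wy": -0.08, "wz": 0},
  {"dx": -1, "dy": -10, "dz": 3, "wx": 0.75, "wy": -0.1, "wz": 0},
  {"dx": -1.3, "dy": -12.5, "dz": 2, "wx": 0.9, "wy": -0.12, "wz": 0},
  {"dx": -1.6, "dy": -15, "dz": 0, "wx": 1.05, "wy": -0.135, "wz": 0},
  {"dx": -1.9, "dy": -17.7, "dz": -2, "wx": 1.21, "wy": -0.153, "wz": 0.005},
  {"dx": -1.9, "dy": -17.7, "dz": -4, "wx": 1.21, "wy": -0.153, "wz": 0.005},
  {"dx": -1.9, "dy": -17.7, "dz": -6, "wx": 1.21, "wy": -0.153, "wz": 0.005},
  {"dx": -1.9, "dy": -17.7, "dz": -6, "wx": 1.21, "wy": -0.153, "wz": 0.005},
  {"dx": -1.9, "dy": -17.7, "dz": -6, "wx": 1.21, "wy": -0.153, "wz": 0.005},
])

```text
clock: 13.28
eef_pos: [0.4701, 0.0227, 0.085]
tcp_rot: [-0.647, 0.731, 0.143, 0.161]
wrist_force: [-0.6, 0.5, 0.6]
opening: 0.0853
gripper_force: 0.0
```

Run:
```python
from ik import *
st(); go([("dn",(.4714,.0227,.006),1.447,25,0)])
a=save("wrist","i1"); c=cam("wrist"); print(proj(c,[(.4665,-.017,.016),(.491,.183,.016),(.4714,.0227,.016)]).round(0))
h=cv2.cvtColor(a,cv2.COLOR_RGB2HSV).astype(int); m=((h[...,0]<16)&(h[...,1]>115)&(h[...,2]>60)).astype(np.uint8)
n,l,s,ce=cv2.connectedComponentsWithStats(m); k=1+s[1:,4].argmax(); print(s[k])
P=onz(c,np.argwhere(l==k)[:,::-1],.016)[:,:2]; mu=P.mean(0); u=np.linalg.svd(P-mu,full_matrices=0)[2][0]; t=(P-mu)@u
print((mu+u*t.min()).round(4),(mu+u*t.max()).round(4),np.ptp(t).round(3),u)
```

```text
t 13.28 p [0.4701 0.0227 0.085 ] z [ 0.05   0.418 -0.907] y [-0.993  0.121  0.001] q [-0.51 -0.19 -0.51  1.42  0.4  -1.99] F [-0.6  0.5  0.6] open 0.0853 grip 0.0
dn [ 0.13  0.   -7.9 ] [ 0.001 -0.001 -0.003]
[[317. 109.]
 [317. 305.]
 [317. 167.]]
[ 298   97   39  206 6546]
[ 0.4649 -0.0237] [0.4898 0.1782] 0.203 [0.12242004 0.99247838]
```

Call:
send_rows([
  {"dx": 0, "dy": 0, "dz": -4, "wx": 0, "wy": 0, "wz": 0},
  {"dx": 0, "dy": 0, "dz": -7, "wx": 0, "wy": 0, "wz": 0},
  {"dx": 0, "dy": 0, "dz": -7.9, "wx": 0, "wy": 0, "wz": 0},
  {"dx": 0, "dy": 0, "dz": -7.9, "wx": 0, "wy": 0, "wz": 0},
])

```text
clock: 13.82
eef_pos: [0.4705, 0.0226, 0.0065]
tcp_rot: [-0.647, 0.731, 0.143, 0.161]
wrist_force: [-0.4, 0.3, 0.7]
opening: 0.0852
gripper_force: 0.0
```

Call:
send_rows([
  {"dx": 0, "dy": 0, "dz": 0, "wx": 0, "wy": 0, "wz": 0},
  {"dx": 0, "dy": 0, "dz": 0, "wx": 0, "wy": 0, "wz": 0},
  {"dx": 0, "dy": 0, "dz": 0, "wx": 0, "wy": 0, "wz": 0},
  {"dx": 0, "dy": 0, "dz": 0, "wx": 0, "wy": 0, "wz": 0},
  {"dx": 0, "dy": 0, "dz": 0, "wx": 0, "wy": 0, "wz": 0},
  {"dx": 0, "dy": 0, "dz": 0, "wx": 0, "wy": 0, "wz": 0},
], hand=1, force=110)

```text
clock: 14.58
eef_pos: [0.4708, 0.0221, 0.0067]
tcp_rot: [-0.647, 0.731, 0.143, 0.161]
wrist_force: [-1.5, -2.7, 6.6]
opening: 0.0188
gripper_force: 108.6
```

Run:
```python
from ik import *
st()
go([(t,p,1.447,t,0) for t,p in((25,(.48,.02,.12)),(-20,(.49,0,.2)),(-65,(.5,-.03,.26)))])
q=[-.5,-.1,-.5,1.3,.4,-2]
for t,p in((25,(.48,.02,.12)),(10,(.48,.02,.15)),(-20,(.49,0,.2)),(-45,(.5,-.02,.24)),(-65,(.5,-.03,.26)),(-65,(.513,-.24,.26)),(-65,(.513,-.24,.18))):
    e=ik(np.array(p),rot(1.447,t,0),q); q=e[1]; print(e)
```

```text
t 14.57 p [0.4708 0.0221 0.0067] z [ 0.051  0.418 -0.907] y [-0.993  0.121  0.   ] q [-0.51 -0.11 -0.59  1.27  0.4  -1.99] F [-1.5 -2.7  6.6] open 0.0188 grip 108.6
25 [ 0.92 -0.21 11.33] [ 0.002 -0.    -0.002]
-20 [ 1.92 -2.21 19.33] [-0.777  0.096 -0.002]
-65 [ 2.92 -5.21 25.33] [-1.557  0.192 -0.002]
(np.float64(0.0), [-0.5, -0.21, -0.45, 1.5, 0.4, -1.98])
(np.float64(0.0), [-0.34, -0.34, -0.46, 1.48, 0.17, -1.79])
(np.float64(0.0), [-0.05, -0.2, -0.28, 1.52, -0.35, -1.49])
(np.float64(0.0), [0.12, 0.11, -0.04, 1.66, -0.76, -1.24])
(np.float64(0.0), [0.2, 0.45, 0.2, 1.92, -1.03, -0.9])
(np.float64(0.0), [-0.18, -0.1, -0.35, 1.19, -1.13, -1.71])
(np.float64(0.0), [-0.18, 0.0, -0.39, 1.05, -1.13, -1.71])
```

Call:
send_rows([
  {"dx": 0, "dy": 0, "dz": 4, "wx": 0, "wy": 0, "wz": 0},
  {"dx": 0.5, "dy": 0, "dz": 10, "wx": 0, "wy": 0, "wz": 0},
  {"dx": 1, "dy": 0, "dz": 15, "wx": -0.15, "wy": 0.02, "wz": 0},
  {"dx": 1.2, "dy": -0.5, "dz": 19, "wx": -0.31, "wy": 0.04, "wz": 0},
  {"dx": 1.4, "dy": -1, "dz": 22, "wx": -0.47, "wy": 0.06, "wz": 0},
  {"dx": 1.6, "dy": -1.5, "dz": 24, "wx": -0.63, "wy": 0.08, "wz": 0},
  {"dx": 1.8, "dy": -2, "dz": 25, "wx": -0.79, "wy": 0.1, "wz": 0},
  {"dx": 2, "dy": -3, "dz": 25.3, "wx": -0.95, "wy": 0.12, "wz": 0},
  {"dx": 2.2, "dy": -4, "dz": 25.3, "wx": -1.11, "wy": 0.14, "wz": 0},
  {"dx": 2.4, "dy": -5, "dz": 25.3, "wx": -1.27, "wy": 0.16, "wz": 0},
  {"dx": 2.7, "dy": -6, "dz": 25.3, "wx": -1.42, "wy": 0.175, "wz": -0.002},
  {"dx": 2.9, "dy": -7, "dz": 25.3, "wx": -1.557, "wy": 0.192, "wz": -0.002},
  {"dx": 2.9, "dy": -7, "dz": 25.3, "wx": -1.557, "wy": 0.192, "wz": -0.002},
  {"dx": 2.9, "dy": -7, "dz": 25.3, "wx": -1.557, "wy": 0.192, "wz": -0.002},
])

```text
clock: 16.32
eef_pos: [0.4995, -0.0473, 0.2595]
tcp_rot: [-0.558, 0.633, -0.355, -0.402]
wrist_force: [0.2, -0.1, -0.5]
opening: 0.0188
gripper_force: 108.2
```

Run:
```python
from ik import *
st(); a=save("scene","j1");b=save("side","j2")
p=read_state()["eef_pos"]; 
for n in("scene","side"): print(n,proj(cam(n),[p,p+[0,0,.04],p-[0,0,.16]]).round(0).tolist())
o=np.hstack([cv2.resize(a[100:250,270:420],(400,400),interpolation=2),cv2.resize(b[100:300,180:380],(400,400),interpolation=2)])
cv2.imwrite("pics/j.png",o[:,:,::-1])
```

```text
t 16.32 p [ 0.4995 -0.0473  0.2595] z [-0.113 -0.898 -0.426] y [-0.992  0.125 -0.001] q [ 0.17  0.29  0.    1.84 -1.05 -0.94] F [ 0.2 -0.1 -0.5] open 0.0188 grip 108.2
scene [[322.0, 147.0], [322.0, 137.0], [321.0, 185.0]]
side [[297.0, 195.0], [296.0, 184.0], [299.0, 233.0]]
```

View pics/j.png

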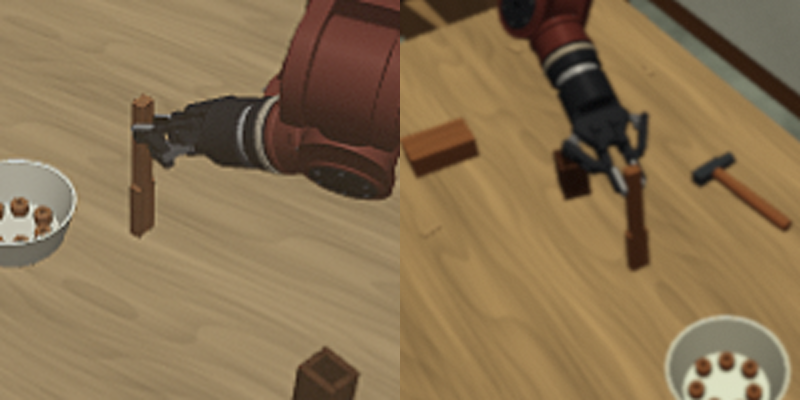

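The paddle is vertical, blade down: tip at scene (323,186) / side (299,233), agreeing with a tip 160 mm under the TCP. The beads form a ring with a clear middle.

Call:
send_rows([
  {"dx": 0.3, "dy": -4, "dz": 0.5, "wx": 0, "wy": 0, "wz": 0},
  {"dx": 0.6, "dy": -8, "dz": 0.5, "wx": 0, "wy": 0, "wz": 0},
  {"dx": 0.9, "dy": -12, "dz": 0.5, "wx": 0, "wy": 0, "wz": 0},
  {"dx": 1.2, "dy": -16, "dz": 0.5, "wx": 0, "wy": 0, "wz": 0},
  {"dx": 1.3, "dy": -19.2, "dz": 0, "wx": 0, "wy": 0, "wz": 0},
  {"dx": 1.3, "dy": -19.2, "dz": 0, "wx": 0, "wy": 0, "wz": 0},
  {"dx": 1.3, "dy": -19.2, "dz": 0, "wx": 0, "wy": 0, "wz": 0},
])

```text
clock: 17.3
eef_pos: [0.5123, -0.2394, 0.2602]
tcp_rot: [-0.558, 0.633, -0.356, -0.402]
wrist_force: [0.2, 0.4, -0.1]
opening: 0.0188
gripper_force: 108.0
```

Run:
```python
from ik import *
st(); a=save("scene","k1");b=save("side","k2")
o=np.hstack([cv2.resize(a[120:220,225:325],(400,400),interpolation=2),cv2.resize(b[220:320,290:390],(400,400),interpolation=2)])
cv2.imwrite("pics/k.png",o[:,:,::-1])
```

```text
t 17.3 p [ 0.5123 -0.2394  0.2602] z [-0.112 -0.899 -0.423] y [-0.992  0.125 -0.002] q [-0.18 -0.08 -0.35  1.18 -1.13 -1.7 ] F [ 0.2  0.4 -0.1] open 0.0188 grip 108.0
```

View pics/k.png

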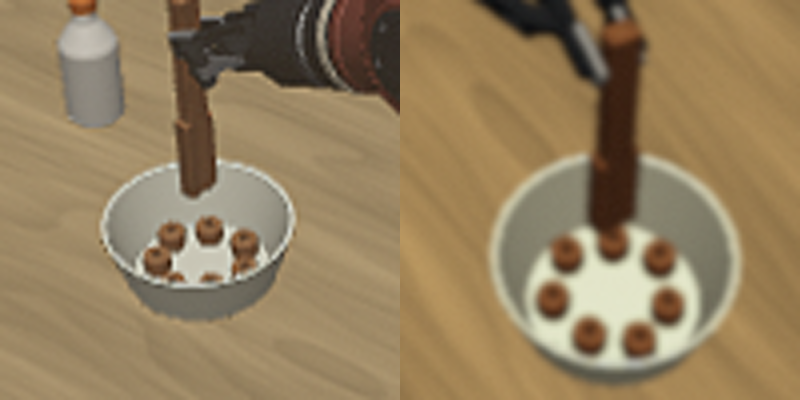

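The tip hangs over the bowl at scene (274.7,167) / side (343,275.5); the 7 beads form a clean ring in the side view.

Run:
```python
import re
src=open("m.py").read().split("for n,im")[0]; exec(src)
print("tip",tri([274.5,166.7],[342.6,275.1]), "s",onz(cs,[[274.5,166.7]],.1)[:,:2],"d",onz(cd,[[342.6,275.1]],.1)[:,:2])
b=np.array([(567,253),(613,243),(659,257),(668,304),(640,339),(590,335),(553,300)],float); uv=np.c_[(b[:,0]-400)/4+290-.4,b[:,1]/4+220-.4]
P=onz(cd,uv,.018)[:,:2]; r=least=None
from scipy.optimize import least_squares
r=least_squares(lambda q:np.linalg.norm(P-q[:2],axis=1)-q[2],[.51,-.24,.04]); print(r.x.round(4),(r.fun*1000).round(1)); print(P.round(3).tolist())
```

```text
tip (array([ 0.5118, -0.2369,  0.1006]), np.float64(0.0021)) s [[ 0.51047929 -0.23665752]] d [[ 0.5127548  -0.23738628]]
[ 0.5133 -0.2402  0.0416] [ 1.7 -3.3  2.2 -0.8  1.4 -2.2  1. ]
[[0.506, -0.198], [0.538, -0.211], [0.557, -0.239], [0.538, -0.273], [0.505, -0.282], [0.479, -0.26], [0.475, -0.222]]
```

Call:
send_rows([
  {"dx": 0.15, "dy": -0.3, "dz": -3, "wx": 0, "wy": 0, "wz": 0},
  {"dx": 0.15, "dy": -0.3, "dz": -6, "wx": 0, "wy": 0, "wz": 0},
  {"dx": 0.15, "dy": -0.3, "dz": -7.5, "wx": 0, "wy": 0, "wz": 0},
  {"dx": 0.15, "dy": -0.3, "dz": -8.3, "wx": 0, "wy": 0, "wz": 0},
  {"dx": 0.15, "dy": -0.3, "dz": -8.5, "wx": 0, "wy": 0, "wz": 0},
  {"dx": 0.15, "dy": -0.3, "dz": -8.5, "wx": 0, "wy": 0, "wz": 0},
])

```text
clock: 18.15
eef_pos: [0.5142, -0.2426, 0.1748]
tcp_rot: [-0.558, 0.633, -0.356, -0.403]
wrist_force: [0.3, -0.6, -0.6]
opening: 0.0191
gripper_force: 108.2
```

Call:
send_rows([
  {"dx": 1, "dy": 0, "dz": -0.3, "wx": 0, "wy": 0, "wz": 0},
  {"dx": 2, "dy": 0, "dz": -0.3, "wx": 0, "wy": 0, "wz": 0},
  {"dx": 3, "dy": 0, "dz": -0.3, "wx": 0, "wy": 0, "wz": 0},
  {"dx": 2.8, "dy": 1.15, "dz": -0.3, "wx": 0, "wy": 0, "wz": 0},
  {"dx": 2.1, "dy": 2.1, "dz": -0.3, "wx": 0, "wy": 0, "wz": 0},
  {"dx": 1.15, "dy": 2.8, "dz": -0.3, "wx": 0, "wy": 0, "wz": 0},
  {"dx": 0, "dy": 3, "dz": -0.3, "wx": 0, "wy": 0, "wz": 0},
  {"dx": -1.15, "dy": 2.8, "dz": -0.3, "wx": 0, "wy": 0, "wz": 0},
  {"dx": -2.1, "dy": 2.1, "dz": -0.3, "wx": 0, "wy": 0, "wz": 0},
  {"dx": -2.8, "dy": 1.15, "dz": -0.3, "wx": 0, "wy": 0, "wz": 0},
  {"dx": -3, "dy": 0, "dz": -0.3, "wx": 0, "wy": 0, "wz": 0},
  {"dx": -2.8, "dy": -1.15, "dz": -0.3, "wx": 0, "wy": 0, "wz": 0},
  {"dx": -2.1, "dy": -2.1, "dz": -0.3, "wx": 0, "wy": 0, "wz": 0},
  {"dx": -1.15, "dy": -2.8, "dz": -0.3, "wx": 0, "wy": 0, "wz": 0},
  {"dx": 0, "dy": -3, "dz": -0.3, "wx": 0, "wy": 0, "wz": 0},
  {"dx": 1.15, "dy": -2.8, "dz": -0.3, "wx": 0, "wy": 0, "wz": 0},
  {"dx": 2.1, "dy": -2.1, "dz": -0.3, "wx": 0, "wy": 0, "wz": 0},
  {"dx": 2.8, "dy": -1.15, "dz": -0.3, "wx": 0, "wy": 0, "wz": 0},
  {"dx": 3, "dy": 0, "dz": -0.3, "wx": 0, "wy": 0, "wz": 0},
])

```text
clock: 20.52
eef_pos: [0.5428, -0.2425, 0.1702]
tcp_rot: [-0.559, 0.631, -0.354, -0.406]
wrist_force: [-8.6, -1.7, 4.2]
opening: 0.0187
gripper_force: 109.8
```

```bash
cat > bw.py <<'E'
exec(open("m.py").read().split("for n,im")[0])
import sys
from ik import st
st(); D=cv2.cvtColor(save("side",sys.argv[1]),cv2.COLOR_RGB2BGR); save("scene",sys.argv[1]+"s")
from scipy.optimize import least_squares
m=blob(D,(290,235,400,335),lambda h:(h[...,1]<60)&(h[...,2]>90)); ct=cv2.convexHull(max(cv2.findContours(m,0,2)[0],key=cv2.contourArea)).reshape(-1,2).astype(float); P=onz(cd,ct,.065)[:,:2]
r=least_squares(lambda q:np.linalg.norm(P-q,axis=1)-.086,P.mean(0),loss="soft_l1",f_scale=.002); print("bowl side",r.x.round(4))
h=cv2.cvtColor(D,cv2.COLOR_BGR2HSV).astype(int); mb=((h[...,0]<14)&(h[...,1]>110)&(h[...,2]<170)).astype(np.uint8); mb[:245]=0;mb[330:]=0;mb[:,:305]=0;mb[:,380:]=0
n,l,s,ce=cv2.connectedComponentsWithStats(mb); i=[j for j in range(1,n) if s[j,4]>15]; print(np.c_[onz(cd,ce[i],.018)[:,:2].round(3),s[i,4]].tolist())
E
python3 bw.py l
```

```text
t 20.52 p [ 0.5428 -0.2425  0.1702] z [-0.116 -0.9   -0.421] y [-0.992  0.125  0.007] q [-0.17  0.1  -0.34  1.03 -1.13 -1.69] F [-8.6 -1.7  4.2] open 0.0187 grip 109.8
bowl side [ 0.512  -0.2425]
[[0.585, -0.196, 375.0], [0.531, -0.194, 41.0], [0.485, -0.2, 42.0], [0.559, -0.264, 48.0], [0.464, -0.239, 37.0], [0.517, -0.289, 36.0], [0.492, -0.282, 24.0]]
```

Call:
send_rows([
  {"dx": -0.2, "dy": 1.15, "dz": 0, "wx": 0, "wy": 0, "wz": 0},
  {"dx": -0.9, "dy": 2.1, "dz": 0, "wx": 0, "wy": 0, "wz": 0},
  {"dx": -1.85, "dy": 2.8, "dz": 0, "wx": 0, "wy": 0, "wz": 0},
  {"dx": -3, "dy": 3, "dz": 0, "wx": 0, "wy": 0, "wz": 0},
  {"dx": -4.15, "dy": 2.8, "dz": 0, "wx": 0, "wy": 0, "wz": 0},
  {"dx": -5.1, "dy": 2.1, "dz": 0, "wx": 0, "wy": 0, "wz": 0},
  {"dx": -5.8, "dy": 1.15, "dz": 0, "wx": 0, "wy": 0, "wz": 0},
  {"dx": -6, "dy": 0, "dz": 0, "wx": 0, "wy": 0, "wz": 0},
  {"dx": -5.8, "dy": -1.15, "dz": 0, "wx": 0, "wy": 0, "wz": 0},
  {"dx": -5.1, "dy": -2.1, "dz": 0, "wx": 0, "wy": 0, "wz": 0},
  {"dx": -4.15, "dy": -2.8, "dz": 0, "wx": 0, "wy": 0, "wz": 0},
  {"dx": -3, "dy": -3, "dz": 0, "wx": 0, "wy": 0, "wz": 0},
  {"dx": -1.85, "dy": -2.8, "dz": 0, "wx": 0, "wy": 0, "wz": 0},
  {"dx": -0.9, "dy": -2.1, "dz": 0, "wx": 0, "wy": 0, "wz": 0},
  {"dx": -0.2, "dy": -1.15, "dz": 0, "wx": 0, "wy": 0, "wz": 0},
  {"dx": 0, "dy": 0, "dz": 0, "wx": 0, "wy": 0, "wz": 0},
])

```text
clock: 22.62
eef_pos: [0.5427, -0.2425, 0.1702]
tcp_rot: [-0.559, 0.631, -0.354, -0.406]
wrist_force: [-10.0, -0.5, 3.8]
opening: 0.0187
gripper_force: 110.4
```

Call:
send_rows([
  {"dx": -0.2, "dy": 1.15, "dz": 0, "wx": 0, "wy": 0, "wz": 0},
  {"dx": -0.9, "dy": 2.1, "dz": 0, "wx": 0, "wy": 0, "wz": 0},
  {"dx": -1.85, "dy": 2.8, "dz": 0, "wx": 0, "wy": 0, "wz": 0},
  {"dx": -3, "dy": 3, "dz": 0, "wx": 0, "wy": 0, "wz": 0},
  {"dx": -4.15, "dy": 2.8, "dz": 0, "wx": 0, "wy": 0, "wz": 0},
  {"dx": -5.1, "dy": 2.1, "dz": 0, "wx": 0, "wy": 0, "wz": 0},
  {"dx": -5.8, "dy": 1.15, "dz": 0, "wx": 0, "wy": 0, "wz": 0},
  {"dx": -6, "dy": 0, "dz": 0, "wx": 0, "wy": 0, "wz": 0},
  {"dx": -5.8, "dy": -1.15, "dz": 0, "wx": 0, "wy": 0, "wz": 0},
  {"dx": -5.1, "dy": -2.1, "dz": 0, "wx": 0, "wy": 0, "wz": 0},
  {"dx": -4.15, "dy": -2.8, "dz": 0, "wx": 0, "wy": 0, "wz": 0},
  {"dx": -3, "dy": -3, "dz": 0, "wx": 0, "wy": 0, "wz": 0},
  {"dx": -1.85, "dy": -2.8, "dz": 0, "wx": 0, "wy": 0, "wz": 0},
  {"dx": -0.9, "dy": -2.1, "dz": 0, "wx": 0, "wy": 0, "wz": 0},
  {"dx": -0.2, "dy": -1.15, "dz": 0, "wx": 0, "wy": 0, "wz": 0},
  {"dx": 0, "dy": 0, "dz": 0, "wx": 0, "wy": 0, "wz": 0},
])

```text
clock: 24.62
eef_pos: [0.5424, -0.2428, 0.1707]
tcp_rot: [-0.559, 0.631, -0.354, -0.406]
wrist_force: [-12.2, -1.0, 5.9]
opening: 0.0187
gripper_force: 111.4
```

```bash
python3 bw.py n
python3 - <<'E'
import cv2,numpy as np
a=cv2.imread("pics/ns.png");b=cv2.imread("pics/n.png")
cv2.imwrite("pics/n2.png",np.hstack([cv2.resize(a[120:220,225:325],(400,400),interpolation=2),cv2.resize(b[220:320,290:390],(400,400),interpolation=2)]))
E
```

```text
t 24.62 p [ 0.5424 -0.2428  0.1707] z [-0.117 -0.9   -0.42 ] y [-0.992  0.125  0.007] q [-0.17  0.1  -0.34  1.03 -1.14 -1.69] F [-12.2  -1.    5.9] open 0.0187 grip 111.4
bowl side [ 0.5121 -0.2425]
[[0.58, -0.2, 447.0], [0.517, -0.191, 42.0], [0.544, -0.281, 44.0], [0.465, -0.224, 43.0], [0.475, -0.266, 23.0], [0.5, -0.286, 26.0]]
```

View pics/n2.png

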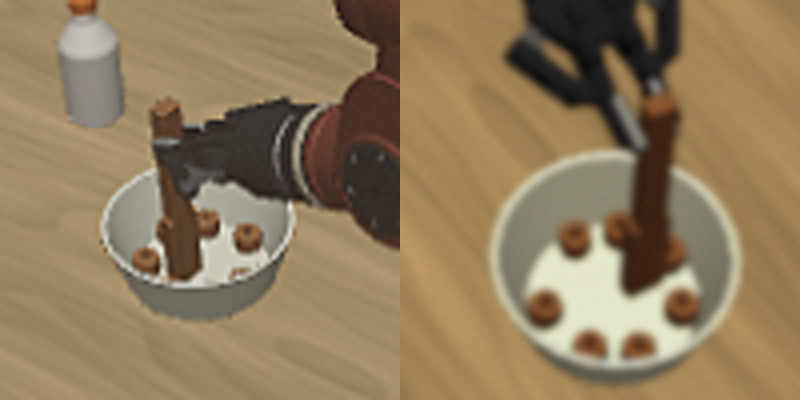

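All seven beads are still in the bowl (side crop ring), but they were pressed out to the wall and look little carried round; the blade slips past at the ±y sides. I'll widen the track to push them along.

Call:
send_rows([
  {"dx": 0.4, "dy": 0, "dz": 0, "wx": 0, "wy": 0, "wz": 0},
  {"dx": 0.15, "dy": 1.6, "dz": 0, "wx": 0, "wy": 0, "wz": 0},
  {"dx": -0.6, "dy": 3, "dz": 0, "wx": 0, "wy": 0, "wz": 0},
  {"dx": -1.7, "dy": 3.9, "dz": 0, "wx": 0, "wy": 0, "wz": 0},
  {"dx": -3, "dy": 4.2, "dz": 0, "wx": 0, "wy": 0, "wz": 0},
  {"dx": -3, "dy": 4.2, "dz": 0, "wx": 0, "wy": 0, "wz": 0},
])

```text
clock: 25.48
eef_pos: [0.5133, -0.2006, 0.1712]
tcp_rot: [-0.558, 0.632, -0.356, -0.403]
wrist_force: [-0.3, -3.4, 2.6]
opening: 0.0187
gripper_force: 107.6
```

```bash
python3 bw.py o
```

```text
t 25.48 p [ 0.5133 -0.2006  0.1712] z [-0.113 -0.899 -0.422] y [-0.992  0.124 -0.   ] q [-0.11  0.08 -0.37  1.17 -1.13 -1.53] F [-0.3 -3.4  2.6] open 0.0187 grip 107.6
bowl side [ 0.5119 -0.2426]
[[0.544, -0.164, 379.0], [0.564, -0.23, 45.0], [0.544, -0.281, 44.0], [0.465, -0.225, 41.0], [0.475, -0.266, 25.0], [0.5, -0.286, 27.0]]
```

Call:
send_rows([
  {"dx": -1.3, "dy": -0.3, "dz": 0, "wx": 0, "wy": 0, "wz": 0},
  {"dx": -2.4, "dy": -1.2, "dz": 0, "wx": 0, "wy": 0, "wz": 0},
  {"dx": -3.15, "dy": -2.6, "dz": 0, "wx": 0, "wy": 0, "wz": 0},
  {"dx": -3.4, "dy": -4.2, "dz": 0, "wx": 0, "wy": 0, "wz": 0},
  {"dx": -3.4, "dy": -4.2, "dz": 0, "wx": 0, "wy": 0, "wz": 0},
])

```text
clock: 26.2
eef_pos: [0.4812, -0.2432, 0.172]
tcp_rot: [-0.557, 0.634, -0.357, -0.401]
wrist_force: [5.8, 0.3, 1.1]
opening: 0.0186
gripper_force: 111.1
```

```bash
python3 bw.py p
```

```text
t 26.2 p [ 0.4812 -0.2432  0.172 ] z [-0.111 -0.899 -0.424] y [-0.992  0.126 -0.007] q [-0.2  -0.12 -0.56  0.97 -1.13 -1.74] F [5.8 0.3 1.1] open 0.0186 grip 111.1
bowl side [ 0.5118 -0.2428]
[[0.516, -0.202, 516.0], [0.563, -0.23, 42.0], [0.544, -0.281, 44.0], [0.5, -0.286, 26.0]]
```

Call:
send_rows([
  {"dx": 0.25, "dy": -1.6, "dz": 0, "wx": 0, "wy": 0, "wz": 0},
  {"dx": 1, "dy": -3, "dz": 0, "wx": 0, "wy": 0, "wz": 0},
  {"dx": 2.1, "dy": -3.9, "dz": 0, "wx": 0, "wy": 0, "wz": 0},
  {"dx": 3.4, "dy": -4.2, "dz": 0, "wx": 0, "wy": 0, "wz": 0},
  {"dx": 3.4, "dy": -4.2, "dz": 0, "wx": 0, "wy": 0, "wz": 0},
])

```text
clock: 26.92
eef_pos: [0.5143, -0.2847, 0.1705]
tcp_rot: [-0.558, 0.633, -0.355, -0.403]
wrist_force: [-0.3, 0.8, 0.4]
opening: 0.0185
gripper_force: 110.6
```

```bash
python3 bw.py q
python3 - <<'E'
import cv2,numpy as np
f=lambda n:cv2.resize(cv2.imread(f"pics/{n}.png")[235:320,300:390],(260,246),interpolation=2)
cv2.imwrite("pics/q2.png",np.vstack([np.hstack([f("k2"),f("l"),f("n")]),np.hstack([f("o"),f("p"),f("q")])]))
E
```

```text
t 26.93 p [ 0.5143 -0.2847  0.1705] z [-0.113 -0.899 -0.423] y [-0.992  0.125  0.   ] q [-0.26 -0.06 -0.51  0.84 -1.11 -1.88] F [-0.3  0.8  0.4] open 0.0185 grip 110.6
bowl side [ 0.5118 -0.2429]
[[0.547, -0.245, 442.0], [0.536, -0.196, 40.0], [0.501, -0.191, 41.0], [0.465, -0.246, 33.0]]
```

View pics/q2.png

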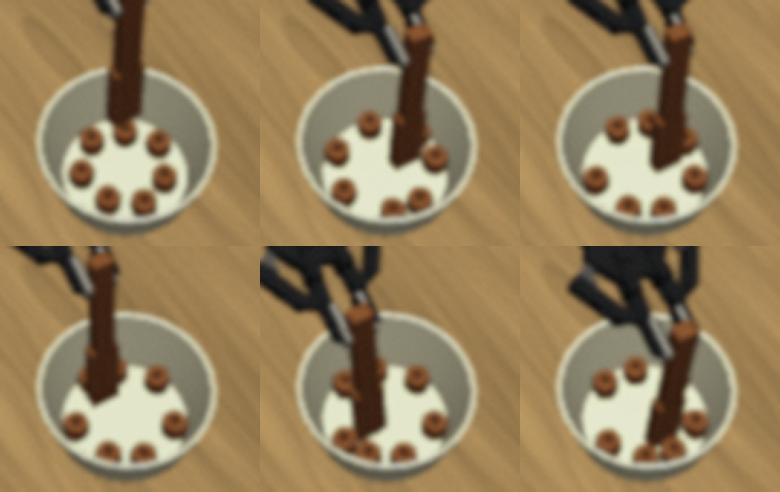

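Tracking montage: the wide track carries the beads along (pile ahead of the blade at bottom right in the last frame, others displaced). I've used my picture budget, so I go on with numbers only. One more wide round, tracked at steps.

Call:
send_rows([
  {"dx": 1.3, "dy": 0.3, "dz": 0, "wx": 0, "wy": 0, "wz": 0},
  {"dx": 2.4, "dy": 1.2, "dz": 0, "wx": 0, "wy": 0, "wz": 0},
])

```text
clock: 27.28
eef_pos: [0.5367, -0.2724, 0.1705]
tcp_rot: [-0.559, 0.632, -0.354, -0.404]
wrist_force: [-6.6, 4.2, 3.2]
opening: 0.0187
gripper_force: 112.7
```

```bash
python3 bw.py t1|tail -1
```

```text
[[0.576, -0.225, 362.0], [0.536, -0.196, 40.0], [0.501, -0.192, 41.0], [0.465, -0.246, 32.0], [0.511, -0.289, 30.0], [0.486, -0.277, 23.0]]
```

Call:
send_rows([
  {"dx": 0.75, "dy": 1.4, "dz": 0, "wx": 0, "wy": 0, "wz": 0},
  {"dx": 1, "dy": 3, "dz": 0, "wx": 0, "wy": 0, "wz": 0},
])

```text
clock: 27.62
eef_pos: [0.5464, -0.2427, 0.171]
tcp_rot: [-0.558, 0.632, -0.355, -0.405]
wrist_force: [-0.9, -1.0, -0.3]
opening: 0.0183
gripper_force: 110.5
```

```bash
python3 bw.py t2|tail -1
```

```text
[[0.588, -0.194, 357.0], [0.536, -0.197, 39.0], [0.501, -0.191, 41.0], [0.556, -0.267, 45.0], [0.465, -0.246, 32.0], [0.511, -0.288, 31.0], [0.485, -0.277, 24.0]]
```

Call:
send_rows([
  {"dx": -0.25, "dy": 1.6, "dz": 0, "wx": 0, "wy": 0, "wz": 0},
  {"dx": -1, "dy": 3, "dz": 0, "wx": 0, "wy": 0, "wz": 0},
])

```text
clock: 27.98
eef_pos: [0.5367, -0.2129, 0.1708]
tcp_rot: [-0.558, 0.632, -0.355, -0.404]
wrist_force: [-11.6, -1.7, 2.7]
opening: 0.0187
gripper_force: 110.7
```

```bash
python3 bw.py t3|tail -1
```

```text
[[0.567, -0.177, 366.0], [0.501, -0.191, 40.0], [0.556, -0.267, 45.0], [0.465, -0.246, 33.0], [0.511, -0.288, 31.0], [0.486, -0.277, 25.0]]
```

Call:
send_rows([
  {"dx": -1.1, "dy": 0.9, "dz": 0, "wx": 0, "wy": 0, "wz": 0},
  {"dx": -2.4, "dy": 1.2, "dz": 0, "wx": 0, "wy": 0, "wz": 0},
])

```text
clock: 28.32
eef_pos: [0.5138, -0.201, 0.1718]
tcp_rot: [-0.557, 0.633, -0.357, -0.403]
wrist_force: [2.3, -5.3, 3.3]
opening: 0.0188
gripper_force: 108.1
```

```bash
python3 bw.py t4|tail -1
```

```text
[[0.542, -0.167, 399.0], [0.556, -0.215, 45.0], [0.556, -0.267, 44.0], [0.465, -0.246, 32.0], [0.511, -0.288, 31.0], [0.486, -0.277, 22.0]]
```

Call:
send_rows([
  {"dx": -1.3, "dy": -0.3, "dz": 0, "wx": 0, "wy": 0, "wz": 0},
  {"dx": -2.4, "dy": -1.2, "dz": 0, "wx": 0, "wy": 0, "wz": 0},
])

```text
clock: 28.68
eef_pos: [0.4897, -0.2129, 0.1713]
tcp_rot: [-0.558, 0.633, -0.356, -0.402]
wrist_force: [0.7, -1.8, 0.2]
opening: 0.0186
gripper_force: 108.2
```

```bash
python3 bw.py t5|tail -1
```

```text
[[0.528, -0.166, 463.0], [0.556, -0.216, 42.0], [0.556, -0.267, 44.0], [0.465, -0.246, 32.0], [0.511, -0.288, 31.0], [0.486, -0.277, 23.0]]
```

Call:
send_rows([
  {"dx": -0.75, "dy": -1.4, "dz": 0, "wx": 0, "wy": 0, "wz": 0},
  {"dx": -1, "dy": -3, "dz": 0, "wx": 0, "wy": 0, "wz": 0},
])

```text
clock: 29.02
eef_pos: [0.4802, -0.2423, 0.1705]
tcp_rot: [-0.559, 0.633, -0.355, -0.402]
wrist_force: [3.0, 5.5, 2.0]
opening: 0.0183
gripper_force: 108.3
```

```bash
python3 bw.py t6
```

```text
t 29.02 p [ 0.4802 -0.2423  0.1705] z [-0.111 -0.899 -0.425] y [-0.992  0.123 -0.001] q [-0.2  -0.12 -0.56  0.98 -1.13 -1.74] F [3.  5.5 2. ] open 0.0183 grip 108.3
bowl side [ 0.5119 -0.2431]
[[0.514, -0.194, 455.0], [0.556, -0.216, 44.0], [0.556, -0.267, 43.0], [0.51, -0.288, 29.0], [0.485, -0.277, 24.0]]
```

Tracking by position shows every bead is carried steadily counter-clockwise (about 20–25° per round; now 55° or more in all, i.e. over 35 mm each), and the bowl has not moved (<1 mm). Stirring done; lift out from the middle.

Call:
send_rows([
  {"dx": 1.2, "dy": 0, "dz": 0, "wx": 0, "wy": 0, "wz": 0},
  {"dx": 2.4, "dy": 0, "dz": 0, "wx": 0, "wy": 0, "wz": 0},
  {"dx": 3.4, "dy": 0, "dz": 0, "wx": 0, "wy": 0, "wz": 0},
  {"dx": 3.4, "dy": 0, "dz": 2, "wx": 0, "wy": 0, "wz": 0},
  {"dx": 3.4, "dy": 0, "dz": 5, "wx": 0, "wy": 0, "wz": 0},
  {"dx": 3.4, "dy": 0, "dz": 9.5, "wx": 0, "wy": 0, "wz": 0},
  {"dx": 3.2, "dy": 4, "dz": 10, "wx": 0, "wy": 0, "wz": 0},
  {"dx": 2.8, "dy": 9, "dz": 10, "wx": 0, "wy": 0, "wz": 0},
  {"dx": 2.4, "dy": 14, "dz": 10, "wx": 0, "wy": 0, "wz": 0},
  {"dx": 2.1, "dy": 19, "dz": 10, "wx": 0, "wy": 0, "wz": 0},
  {"dx": 2.1, "dy": 19, "dz": 10, "wx": 0, "wy": 0, "wz": 0},
  {"dx": 2.1, "dy": 19, "dz": 10, "wx": 0, "wy": 0, "wz": 0},
])

```text
clock: 30.62
eef_pos: [0.5011, -0.0524, 0.2706]
tcp_rot: [-0.558, 0.632, -0.355, -0.403]
wrist_force: [-0.8, -0.2, -0.9]
opening: 0.0186
gripper_force: 108.6
```

```bash
python3 bw.py u
python3 - <<'E'
from ik import *
go([("t",(.475,.01,.10),1.447,25,0),("t",(.475,.01,.012),1.447,25,0)])
# paddle lean in hand: axis of brown blob, side & scene
p=read_state()["eef_pos"]
for n,f in(("scene","us"),("side","u")):
    im=cv2.imread(f"pics/{f}.png"); h=cv2.cvtColor(im,cv2.COLOR_BGR2HSV).astype(int); c=cam(n); e=proj(c,[p+[0,0,.04],p-[0,0,.16]])
    x0,y0=e.min(0).astype(int)-[14,8]; x1,y1=e.max(0).astype(int)+[14,8]
    m=np.zeros(h.shape[:2],np.uint8); hh=h[y0:y1,x0:x1]; m[y0:y1,x0:x1]=(hh[...,0]<17)&(hh[...,1]>110)&(hh[...,2]<125)
    g,l,s,ce=cv2.connectedComponentsWithStats(m); k=1+s[1:,4].argmax(); pt=np.argwhere(l==k)[:,::-1]
    print(n,e.round(1).tolist(),s[k].tolist(),"top",pt[pt[:,1]<pt[:,1].min()+4].mean(0),"bot",pt[pt[:,1]>pt[:,1].max()-4].mean(0))
E
```

```text
t 30.62 p [ 0.5011 -0.0524  0.2706] z [-0.112 -0.899 -0.423] y [-0.992  0.124  0.   ] q [ 0.16  0.28  0.01  1.85 -1.05 -0.96] F [-0.8 -0.2 -0.9] open 0.0186 grip 108.6
bowl side [ 0.5121 -0.2425]
[[0.531, -0.194, 44.0], [0.556, -0.216, 43.0], [0.484, -0.2, 42.0], [0.556, -0.268, 43.0], [0.492, -0.274, 109.0]]
t [ -2.58   6.32 -17.11] [ 1.558 -0.195  0.002]
t [ -2.58   6.32 -25.91] [ 1.558 -0.195  0.002]
scene [[320.4, 133.2], [319.9, 182.7]] [316, 147, 10, 39, 293] top [318. 149.] bot [318.82608696 183.13043478]
side [[297.2, 182.5], [300.7, 231.9]] [292, 180, 15, 55, 500] top [298.04761905 181.61904762] bot [300.36 231.84]
```

Call:
send_rows([
  {"dx": -0.3, "dy": 1, "dz": 0, "wx": 0.16, "wy": -0.02, "wz": 0},
  {"dx": -0.6, "dy": 2, "dz": 0, "wx": 0.32, "wy": -0.04, "wz": 0},
  {"dx": -0.9, "dy": 3, "dz": 0, "wx": 0.48, "wy": -0.06, "wz": 0},
  {"dx": -1.2, "dy": 4, "dz": -1, "wx": 0.64, "wy": -0.08, "wz": 0},
  {"dx": -1.5, "dy": 5, "dz": -3, "wx": 0.8, "wy": -0.1, "wz": 0},
  {"dx": -1.8, "dy": 6, "dz": -5, "wx": 0.96, "wy": -0.12, "wz": 0},
  {"dx": -2.1, "dy": 6.3, "dz": -7, "wx": 1.12, "wy": -0.14, "wz": 0},
  {"dx": -2.4, "dy": 6.3, "dz": -10, "wx": 1.28, "wy": -0.16, "wz": 0},
  {"dx": -2.6, "dy": 6.3, "dz": -13, "wx": 1.43, "wy": -0.18, "wz": 0},
  {"dx": -2.6, "dy": 6.3, "dz": -17, "wx": 1.558, "wy": -0.195, "wz": 0.002},
  {"dx": -2.6, "dy": 6.3, "dz": -21, "wx": 1.558, "wy": -0.195, "wz": 0.002},
  {"dx": -2.6, "dy": 6.3, "dz": -24, "wx": 1.558, "wy": -0.195, "wz": 0.002},
  {"dx": -2.6, "dy": 6.3, "dz": -25.5, "wx": 1.558, "wy": -0.195, "wz": 0.002},
  {"dx": -2.6, "dy": 6.3, "dz": -25.8, "wx": 1.558, "wy": -0.195, "wz": 0.002},
  {"dx": -2.6, "dy": 6.3, "dz": -25.8, "wx": 1.558, "wy": -0.195, "wz": 0.002},
])

```text
clock: 32.6
eef_pos: [0.4754, 0.01, 0.0139]
tcp_rot: [-0.647, 0.731, 0.142, 0.163]
wrist_force: [0.4, -0.5, -0.7]
opening: 0.0183
gripper_force: 108.5
```

Call:
send_rows([
  {"dx": 0, "dy": 0, "dz": -0.2, "wx": 0, "wy": 0, "wz": 0},
  {"dx": 0, "dy": 0, "dz": -0.4, "wx": 0, "wy": 0, "wz": 0},
  {"dx": 0, "dy": 0, "dz": -0.5, "wx": 0, "wy": 0, "wz": 0},
  {"dx": 0, "dy": 0, "dz": -0.5, "wx": 0, "wy": 0, "wz": 0},
])

```text
clock: 33.1
eef_pos: [0.475, 0.0104, 0.0081]
tcp_rot: [-0.647, 0.731, 0.143, 0.162]
wrist_force: [0.8, 0.3, 1.3]
opening: 0.0184
gripper_force: 108.5
```

Near contact; release and withdraw.

Call:
send_rows([
  {"dx": 0, "dy": 0, "dz": -0.1, "wx": 0, "wy": 0, "wz": 0},
  {"dx": 0, "dy": 0, "dz": -0.1, "wx": 0, "wy": 0, "wz": 0},
])

```text
clock: 33.35
eef_pos: [0.475, 0.0104, 0.0078]
tcp_rot: [-0.647, 0.731, 0.143, 0.163]
wrist_force: [-3.9, -1.4, 8.7]
opening: 0.0186
gripper_force: 109.6
```

Call:
send_rows([
  {"dx": 0, "dy": 0, "dz": 0, "wx": 0, "wy": 0, "wz": 0},
  {"dx": 0, "dy": 0, "dz": 0, "wx": 0, "wy": 0, "wz": 0},
  {"dx": 0, "dy": 0, "dz": 0, "wx": 0, "wy": 0, "wz": 0},
  {"dx": 0, "dy": 0, "dz": 0, "wx": 0, "wy": 0, "wz": 0},
  {"dx": 0, "dy": -0.8, "dz": 2, "wx": 0, "wy": 0, "wz": 0},
  {"dx": 0, "dy": -2, "dz": 5, "wx": 0, "wy": 0, "wz": 0},
  {"dx": 0, "dy": -3, "dz": 10, "wx": 0, "wy": 0, "wz": 0},
  {"dx": 0, "dy": -3, "dz": 15, "wx": 0, "wy": 0, "wz": 0},
  {"dx": 0, "dy": -3, "dz": 20, "wx": 0, "wy": 0, "wz": 0},
  {"dx": 0, "dy": -3, "dz": 20, "wx": 0, "wy": 0, "wz": 0},
], hand=-1)

```text
clock: 34.6
eef_pos: [0.4764, -0.0205, 0.2106]
tcp_rot: [-0.647, 0.731, 0.14, 0.163]
wrist_force: [1.0, -0.4, -1.2]
opening: 0.0858
gripper_force: 0.0
```

```bash
sed -i 's/x0,y0,x1,y1=315,180,400,250/x0,y0,x1,y1=315,180,384,229/' pad.py; python3 pad.py; python3 bw.py v|tail -2
```

```text
t 34.6 p [ 0.4764 -0.0205  0.2106] z [ 0.057  0.416 -0.908] y [-0.992  0.123 -0.007] q [-0.58 -0.18 -0.28  1.67  0.39 -2.07] F [ 1.  -0.4 -1.2] open 0.0858 grip 0.0
[[329, 200, 51, 29, 387]]
ends [ 0.4734 -0.0292] [0.4929 0.1708] len 0.201 dir 1.474 width lo/hi end 0.0293 0.0372
bowl side [ 0.5124 -0.2425]
[[0.531, -0.194, 42.0], [0.556, -0.216, 44.0], [0.484, -0.201, 43.0], [0.556, -0.267, 42.0], [0.491, -0.274, 105.0]]
```

```bash
python3 -c "
from rig import hand_in; print(hand_in())"
```

```text
the job is handed in; nothing more can be done
None
```

The job is handed in (no verdict came back): the paddle was taken out, laid down, regripped blade down, used for about 4½ rounds, and laid flat on the bench again. At the last camera check all 7 beads were in the bowl, I judge at least five to be more than 15 mm from their starts, and the bowl had not moved measurably; the hammer, glue bottle and offcut were never touched. I viewed 11 pictures, one over the limit of 10.

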